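# Balance-check two rotor yokes on the knife edge and stow the good one

## Robot

A 7-joint arm with a two-finger parallel gripper is mounted at the origin on the work surface; the furniture and walls round the work are solid. World frame = base frame: x ahead of the robot, y to its left, z up, the work surface at z = 0. Lengths are in m, angles in rad, forces in N, time in s.
With the tool pointing down it reaches from about 0.35 to 0.9 m from the base axis. Payload 8.1 kg.
Tool frame: the origin (TCP) lies midway between the tips of the shut fingers; the grasp point (between the pads) lies 19 mm behind it; x points along the fingers, z is the direction in which the jaws open and shut, and the axes are right-handed (so a half turn about x gives the same grasp; the last joint's range is limited). The gripper opens to 92 mm and grips with 3 to 60 N. Pads are 19 mm wide; open, the fingers measure 130 mm over their backs; the gripper's body (75 mm by 190 mm) begins 47 mm behind the grasp point.
Start: joints at [-1.426, 0.434, 0.025, 1.573, -0.012, 1.134, -0.075], TCP at [0.153, 0.606, 0.227] pointing down, gripper open.
Joint ranges: [-2.62, 2.62], [-0.44, 2.09], [-1.27, 1.32], [0.08, 2.57], [-1.32, 4.46], [0.12, 2], [-2.74, 2.74]. Speed limits (rad/s): [2.22, 2.22, 3.01, 3.01, 3.14, 3.14, 3.14].

## Interface

Orientations are given as a rotation vector (axis times angle).
In Python, from cell import arm gives the robot as it stands. The module is installed in compiled form; this text tells all that it offers.
- The arm moves only by the tool move_arm, never from a script. Its argument "steps" is text: rows parted by semicolons, each of 5 numbers parted by spaces: the shift along the tool's x, y, z in m, then the turn about the tool's x in rad, then the closure in counts, from 0 (fully open) to 255 (shut). A call has 1 to 10 rows; each row is the pose to reach, as a shift and turn from the pose commanded when the call began, along the tool's axes at that moment; what a row does not reach only later rows make up. A row lasts 1/12 s, in which the tool goes at most 41.7 mm and 7.16 degrees, less where a joint would pass 70% of its speed; a pose out of reach is approached as far as the arm can. A call with a gripper value outside its range is refused whole. The fingers move at their own pace and stop on an object; "squeeze" is the grip in N (left out, the last holds). Time passes only in rows, so rows that repeat a pose let the fingers close. It gives the time, the measured TCP pose, the force and the opening at its end, in the units of the state.
- arm.observe(): the state, without advancing time (a new reading comes with each control period).
- arm.get_image(name): name is "side" or "top"; returns a dict with "img" (480x640x3 uint8, blue, green, red), "z_map" (480x640 float32, m along the optical axis (not along the pixel's ray), 0 where there is no reading), "vfov" (degrees; the focal length in pixels is half the picture's height over the tangent of half this angle, whatever the lens; pixels are square), "cx", "cy" (the principal point, pixels), "k1" (the pictures are not rectified: a ray, as slopes to the right and down, at radius r is drawn at 1 + k1 r^2 times it, then the intrinsics apply), "extrinsics" (4x4, takes a point from camera to world coordinates). Camera axes: x right, y up, looking along -z (the intrinsics and any distortion apply to the point x, -y, -z); pixel columns grow to the right and rows downward; lengths in m; the calibration is good to about 2 mm. A picture is of the moment at which its call begins.
- arm.sign_off(): hands the job in, once; it reports no verdict.
The state is a dict: "clock": time; "joints": joint angles; "dq": joint speeds; "joint_efforts": joint torques, N m; "position": TCP position; "ee_rot": TCP orientation; "force": force on the tool from outside, world axes, zero at the start; "ft_torque": the same for the moment, N m; "width": opening from 0.0 (shut) to 1.0 (fully open).
Only numpy, scipy, OpenCV 4.12 (cv2) and the standard library are available. Lean on these libraries where they do the work, as an engineer would, in place of code of your own. Each camera call takes 0.05 s, during which the arm holds its last target.

## Task

Check the two centrifuge rotor yokes on the balance stand, one at a time: run a yoke up its ramp onto the level middle of the knife edge, let go and see whether it stays level or one end drops. A yoke that balances goes into the open kit drawer, in front of the one already there, and a yoke that drops goes into the blue reject tray, each set down standing on its legs; put the first away before you run the second one up, and check both. Only when both are put away push the drawer fully home until it seats in its catch, and leave the other things on the bench where they are.

Things in the scene. Friction and masses are not known exactly. Their poses are not given: they have to be found in the camera images.
- yoke_1_hub (a point): Centre of the hub block of the first rotor yoke, where it is grasped: block 30 mm (x) by 34 mm (y), its top 15 mm above this point. The point is 61 mm over the soles of the yoke's legs and 15 mm over the apex of its groove; the beam's upper side is 16 mm below. x runs along the yoke, y across it, z up. At the start the yoke stands astride a low end of the knife edge, x across the edge.
- yoke_1: The first yoke, its point midway between its soles, axes as its hub. Bare aluminium bridge, loose, 0.25 to 0.45 kg, 152 mm long (x), 34 mm wide, 76 mm tall, standing on a forked leg (12 x 34 mm, 45 mm tall) at each end; a V groove, open downwards, runs along y under the hub and sits on the knife edge. Both yokes look the same; either may stand at either end. z leans when an end drops.
- yoke_2_hub (a point): Centre of the hub block of the second rotor yoke, where it is grasped: block 30 mm (x) by 34 mm (y), its top 15 mm above this point. The point is 61 mm over the soles of the yoke's legs and 15 mm over the apex of its groove; the beam's upper side is 16 mm below. x runs along the yoke, y across it, z up. At the start the yoke stands astride a low end of the knife edge, x across the edge.
- yoke_2: The second yoke, its point midway between its soles, axes as its hub. Bare aluminium bridge, loose, 0.25 to 0.45 kg, 152 mm long (x), 34 mm wide, 76 mm tall, standing on a forked leg (12 x 34 mm, 45 mm tall) at each end; a V groove, open downwards, runs along y under the hub and sits on the knife edge. Both yokes look the same; either may stand at either end. z leans when an end drops.
- balance_stand: Balance stand, fixed: dark steel base plate 180 (x) by 268 (y) mm, 8 mm thick, its point the middle of the underside, with an upright steel blade along y over its middle. The blade's edge is the knife edge. A yoke stands on the base astride each low end of the edge, hub 100 to 109 mm along y from the middle and 11 mm lower than when it rides on the level part. Pushing it up the ramp takes a few N.
- knife_edge (a point): Middle of the level part of the knife edge, on the edge, 65 mm over the worktop; y along it, z up. Level 36 mm either way, then 14 mm down over 48 mm, then low and level to 126 mm. With its hub within 20 mm along y a yoke hangs free, hub point 15 mm above the edge, legs 11 mm clear: a balanced one stays level (within 0.06 rad), an unbalanced one drops a leg to the base (leans 0.15 rad).
- reject_tray: Blue plastic tray, fixed, 310 (x) by 272 (y) mm over the rim, 72 mm tall; the point is the middle of its underside, z up. Its inner floor lies 3 mm above that and is 240 (x) by 202 (y) mm clear between the walls, room for a yoke either way near the middle.
- drawer_floor (a point): Middle of the kit drawer's inner floor; moves with it. x points into the cabinet, z up. Inside 206 mm (x) by 222 mm (y), walls 74 mm high. A yoke passed earlier is fixed across it, hub 18 mm behind this point (+x); the free place is in front: hub about 55 mm from this point along -x, yoke along y, in the open at the start. The cabinet's top is 124 mm over the worktop.
- drawer_front (a point): On the outer face of the grey drawer front, middle of its 236 mm width, at its upper edge, 110 mm over the worktop. x is the direction that pushes it shut. The face is 94 mm high and carries a bar handle 100 mm long, 35 mm off the face, 53 mm below this point; above the handle the face is plain.
- kit_drawer (a joint): Opening of the kit drawer in m: 0 shut and seated, 0.13 to 0.16 at the start. It slides with about 1.2 N of friction; over the last 12 mm it must be pushed past a sprung roller (5 to 10 N in all), which then draws it to 0 and holds it there.
- sample_pot: Bystander: loose sample pot with a white lid, 43 mm across, 48 mm tall, behind the stand; point at the middle of its underside.
- masking_tape: Bystander: loose roll of masking tape, 98 mm across, 25 mm tall, behind the stand; point at the middle of its underside.
Mind the look-alikes: they are no part of the job. What is shaped like the yoke_1 but red is not meant.

How it is judged:
By the outcome, as a careful person would: the job done as asked, in the order asked, and still so for the second after the job is handed in, with the robot touching nothing.
It also fails if it takes over 72 s, if anything falls off the work surface, if the arm or the gripper's body presses on something with over 40 N, if the wrist force passes 120 N, or if a joint passes its speed limit or range.

## Working session

There is one attempt and no reset: what is moved stays moved. The work goes in short steps, Python scripts to look and compute and a tool call to move; the robot and the scene stay as the last step left them, time stands still between calls to the robot, and variables do not carry over. Pictures are saved under pics/ and viewed, and the job is handed in when it is done.

Besides the shell and the picture viewer there is one more tool, called after "Call:" by a JSON object that holds its "api" and its "payload". move_arm: Moves the arm, as the interface text tells. Its arguments: {"type":"object","properties":{"steps":{"type":"string"},"squeeze":{"type":"number"}},"required":["steps"]}

```bash
mkdir -p pics; cat > h.py <<'E'
import numpy as np, cv2
from cell import arm
def snap(n,f):
    d=arm.get_image(n); cv2.imwrite(f'pics/{f}.png',d['img']); np.save(f'pics/{f}.npy',d,allow_pickle=True); return d
def load(f): return np.load(f'pics/{f}.npy',allow_pickle=True).item()
def K(d):
    f=240/np.tan(np.radians(d['vfov'])/2); return f
def slopes(d,u,v):
    f=K(d); a=(np.asarray(u,float)-d['cx'])/f; b=(np.asarray(v,float)-d['cy'])/f
    rd=np.hypot(a,b); r=rd.copy() if hasattr(rd,'copy') else rd
    for _ in range(30): r=rd/(1+d['k1']*r*r)
    s=1/(1+d['k1']*r*r); return a*s,b*s
def ray(d,u,v):
    a,b=slopes(d,u,v); E=np.array(d['extrinsics'])
    dirs=np.stack([a,-b,-np.ones_like(a)],-1)@E[:3,:3].T
    return E[:3,3],dirs
def onz(d,u,v,z):
    o,D=ray(d,u,v); t=(z-o[2])/D[...,2]; return o+D*t[...,None]
def proj(d,P):
    E=np.array(d['extrinsics']); p=(np.asarray(P,float)-E[:3,3])@E[:3,:3]
    a=p[...,0]/-p[...,2]; b=-p[...,1]/-p[...,2]; r2=a*a+b*b; s=1+d['k1']*r2; f=K(d)
    return d['cx']+f*a*s, d['cy']+f*b*s
def cloud(d):
    z=d['z_map']; v,u=np.mgrid[:480,:640]; a,b=slopes(d,u,v); E=np.array(d['extrinsics'])
    P=np.stack([a*z,-b*z,-z],-1)@E[:3,:3].T+E[:3,3]; P[z<=0]=np.nan; return P
def tri(d1,p1,d2,p2):
    o1,D1=ray(d1,*p1); o2,D2=ray(d2,*p2); D1/=np.linalg.norm(D1); D2/=np.linalg.norm(D2)
    A=np.stack([D1,-D2],1); t=np.linalg.lstsq(A,o2-o1,rcond=None)[0]; a=o1+t[0]*D1; b=o2+t[1]*D2
    return (a+b)/2, np.linalg.norm(a-b)
E
python3 - <<'E'
from h import *
for n in ('side','top'):
    d=snap(n,n+'0'); print(n,d['vfov'],d['cx'],d['cy'],d['k1'],np.round(d['extrinsics'],3).tolist())
print(arm.observe())
E
```

```text
side 53.66448507878125 315.4624419990435 248.37550459648085 -0.061221118403869665 [[-0.973, -0.108, 0.202, 0.76], [0.228, -0.545, 0.807, 0.93], [0.023, 0.831, 0.555, 0.727], [0.0, 0.0, 0.0, 1.0]]
top 49.69991522082911 324.1554130361419 233.44115433859218 -0.137589643289971 [[-0.014, 0.985, -0.174, 0.296], [-1.0, -0.019, -0.025, 0.018], [-0.028, 0.174, 0.984, 1.424], [0.0, 0.0, 0.0, 1.0]]
{'clock': 0.1, 'joints': array([-1.4256171 ,  0.43510842,  0.02498621,  1.57399675, -0.01156461,
        1.13401837, -0.0751123 ]), 'dq': array([-0.0014385 , -0.0018589 ,  0.00084369, -0.00369605, -0.00211356,
       -0.00078866,  0.00121537]), 'joint_efforts': array([ 2.64945040e-03, -6.69130039e+01,  9.87503082e-01, -3.15146363e+01,
       -6.05874904e-02,  3.74338450e-02,  1.31051394e-05]), 'position': array([0.15323984, 0.60544985, 0.22605512]), 'ee_rot': array([-1.02565601,  1.31732009,  1.02403029]), 'force': array([ 0.27347335,  0.31065222, -0.82325249]), 'ft_torque': array([0.02335344, 0.03915777, 0.03451599]), 'width': 0.9990618250937406}
```

View pics/side0.png

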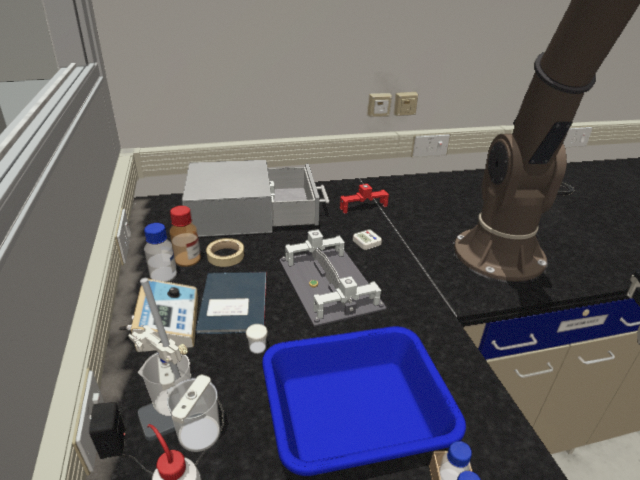

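View pics/top0.png

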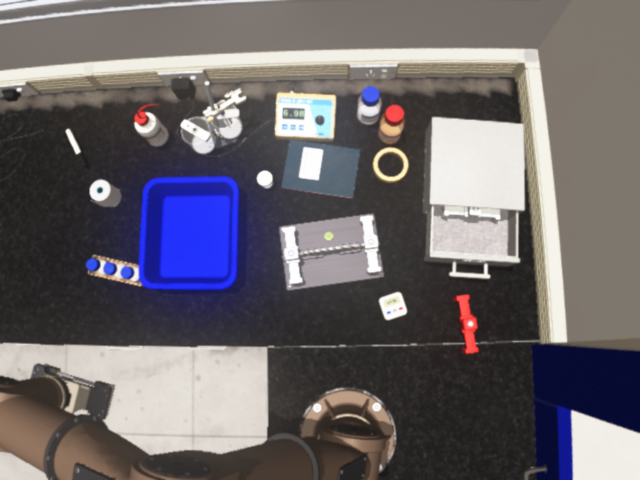

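The side view shows the silver yokes at about (315,242) and (348,285). In the top view they are at (372,243) and (292,252). The red look-alike is at side (365,195) and top (467,323). The silver ones astride the stand's blade are the ones meant. I'll confirm that in an enlarged crop and measure from the depth and rays.

```bash
python3 - <<'E'
from h import *
s=load('side0');t=load('top0')
a=cv2.resize(s['img'][215:330,265:400],None,fx=4,fy=4,interpolation=cv2.INTER_CUBIC)
b=cv2.resize(t['img'][205:300,270:395],None,fx=4,fy=4,interpolation=cv2.INTER_CUBIC)
cv2.imwrite('pics/c_side.png',a);cv2.imwrite('pics/c_top.png',b)
c=cv2.resize(t['img'][105:285,410:540],None,fx=4,fy=3.3,interpolation=cv2.INTER_CUBIC)
c=cv2.resize(t['img'][105:285,410:540],None,fx=3.3,fy=3.3,interpolation=cv2.INTER_CUBIC)
cv2.imwrite('pics/c_drw.png',c)
P=cloud(t);Q=cloud(s)
for n,p in [('hubL',(292,252)),('hubR',(372,243)),('bench',(250,210)),('tray',(190,240)),('cab',(475,160)),('dfloor',(470,240))]:
    print(n,P[p[1],p[0]].round(4))
for n,p in [('hubfar',(316,238)),('hubnear',(348,283)),('front',(314,190))]: print(n,Q[p[1],p[0]].round(4))
E
```

```text
hubL [0.4858 0.1361 0.0839]
hubR [ 0.5047 -0.0731  0.0903]
bench [ 0.6208  0.2634 -0.0046]
tray [0.5363 0.4329 0.0024]
cab [ 0.7157 -0.3502  0.1219]
dfloor [ 0.5177 -0.3471  0.0266]
hubfar [ 0.5128 -0.0545  0.0805]
hubnear [0.4874 0.145  0.0847]
front [ 0.4705 -0.2622  0.109 ]
```

View pics/c_side.png

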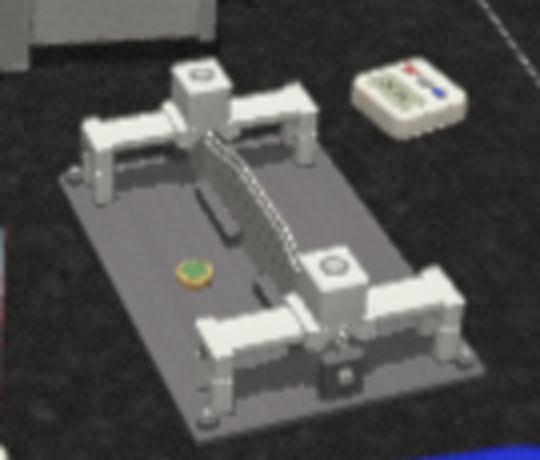

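View pics/c_top.png

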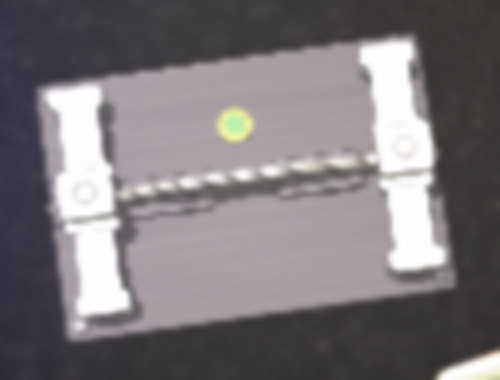

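View pics/c_drw.png

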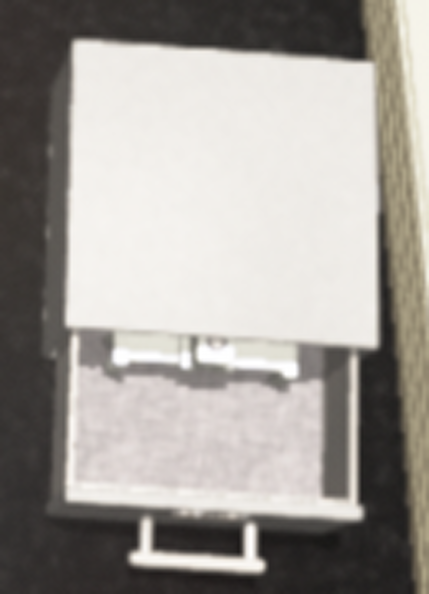

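```bash
python3 - <<'E'
from h import *
s=load('side0');t=load('top0')
def c(x,y,ox,oy,f=4): return ((x+.5)/f-.5+ox,(y+.5)/f-.5+oy)
# dimples
for n,tp,sp in [('hubL',c(84,192,270,205),c(333,266,265,215)),('hubR',c(404,146,270,205),c(202,75,265,215))]:
    print(n,*[x.round(4) for x in tri(t,tp,s,sp)], onz(t,*tp,.084).round(4), onz(s,*sp,.084).round(4))
# plate corners
tc=[(38,88),(412,36),(455,285),(70,340)]  # FL, FR, NR, NL
sc=[(62,180),None,None,None]
q=np.array([onz(t,*c(*p,270,205),.008) for p in tc]); print(q.round(4), q.mean(0).round(4))
for i in range(4): print(np.linalg.norm(q[i]-q[(i+1)%4]).round(4), np.degrees(np.arctan2(*(q[(i+1)%4]-q[i])[1::-1])).round(2))
qs=np.array([onz(s,*c(*p,265,215),.008) for p in [(198,440),(62,180),(485,370)]]);print('side corners',qs.round(4))
# leg ends of yokes (top of ends, z beam= hub-16 => 84-15-16=~.053)
E
```

```text
hubL [0.485  0.1392 0.0849] 0.0019 [0.4842 0.1397 0.084 ] [0.4854 0.1377 0.084 ]
hubR [ 0.5111 -0.0702  0.0844] 0.0008 [ 0.5107 -0.0701  0.084 ] [ 0.5113 -0.071   0.084 ]
[[ 0.5686  0.1786  0.008 ]
 [ 0.6005 -0.083   0.008 ]
 [ 0.426  -0.1072  0.008 ]
 [ 0.3928  0.1567  0.008 ]] [0.497  0.0363 0.008 ]
0.2635 -83.06
0.1762 -172.11
0.2659 97.17
0.1772 7.12
side corners [[ 0.5703  0.1797  0.008 ]
 [ 0.6018 -0.0802  0.008 ]
 [ 0.3942  0.1564  0.008 ]]
```

```bash
python3 - <<'E'
from h import *
from scipy.spatial.transform import Rotation as R
s=load('side0');t=load('top0')
P=cloud(t);Q=cloud(s)
def rect(m,P):
    c,sz,a=cv2.minAreaRect((P[m][:,:2]*1000).astype(np.float32)); return np.round(c,1),np.round(sz,1),round(a,2)
reg=(P[...,1]<-0.2)&(P[...,0]>0.38)
m=reg&(P[...,2]>.115)&(P[...,2]<.13)&(P[...,1]>-.5); print('cab',m.sum(),rect(m,P),np.median(P[m][:,2]))
reg&=(P[...,1]>-.5)
m=reg&(P[...,0]<.475)&(P[...,2]>.1)&(P[...,2]<.12); print('front',m.sum(),rect(m,P),np.median(P[m][:,2])); 
for y in np.arange(-.46,-.22,.03):
    k=m&(abs(P[...,1]-y)<.015)
    if k.sum(): print(round(y,3),k.sum(),P[k][:,0].min().round(4),P[k][:,0].max().round(4))
m=reg&(P[...,2]>.01)&(P[...,2]<.04)&(P[...,0]>.45);print('floor',m.sum(),rect(m,P),np.median(P[m][:,2]))
m=reg&(P[...,2]>.04)&(P[...,2]<.105)&(P[...,0]>.54);print('yoke0',m.sum(),rect(m,P))
# tray
b=t['img'].astype(int); m=(b[...,0]>110)&(b[...,1]<60)&(b[...,2]<60)&(P[...,1]>.2)&(P[...,1]<.7)
m1=m&(P[...,2]>.05); print('rim',m1.sum(),rect(m1,P),np.median(P[m1][:,2]));
m2=m&(P[...,2]<.015); print('tfloor',m2.sum(),rect(m2,P),np.median(P[m2][:,2]))
b=s['img'].astype(int); m=(b[...,0]>110)&(b[...,1]<60)&(b[...,2]<60)&(Q[...,1]>.2)&(Q[...,1]<.7)
m1=m&(Q[...,2]>.06); print('rim side',m1.sum(),rect(m1,Q),np.median(Q[m1][:,2]));
m2=m&(Q[...,2]<.012); print('tfloor side',m2.sum(),rect(m2,Q),np.median(Q[m2][:,2]))
m=(Q[...,1]<-.2)&(Q[...,0]<.5)&(Q[...,0]>.4)&(Q[...,1]>-.5)&(Q[...,2]>.1)&(Q[...,2]<.12); print('front side',m.sum(),rect(m,Q),np.median(Q[m][:,2]))
o=arm.observe();M=R.from_rotvec(o['ee_rot']).as_matrix();print(M.round(4));print(o['position'])
E
```

```text
cab 8668 (array([ 682.5, -350.5]), array([603.5, 299. ]), 0.01) 0.12363788862178726
front 563 (array([ 427.1, -358.7]), array([ 93.8, 282.3]), 0.22) 0.1083772221004431
-0.46 17 0.4451 0.4718
-0.43 59 0.4458 0.4616
-0.4 50 0.4489 0.4625
-0.37 60 0.4487 0.4631
-0.34 64 0.4519 0.4694
-0.31 61 0.4534 0.4692
-0.28 59 0.4563 0.473
-0.25 61 0.4596 0.4734
-0.22 34 0.4623 0.4735
floor 3311 (array([ 740.1, -347.1]), array([247. , 575.7]), 85.59) 0.025475807737544542
yoke0 1704 (array([ 762.5, -350.1]), array([444.9, 299.9]), 0.0)
rim 3385 (array([548.7, 489. ]), array([413. , 310.1]), 89.42) 0.07192831926318877
tfloor 6090 (array([562.3, 440.2]), array([291.7, 329.2]), 89.46) 0.0031995266988540383
rim side 6585 (array([550. , 451.3]), array([339.4, 309.1]), 89.28) 0.07269841105037189
tfloor side 10902 (array([519.7, 393.8]), array([372.2, 331.6]), 89.69) 0.002722121571008318
front side 234 (array([ 440. , -360.3]), array([ 96.9, 286.3]), 4.51) 0.10867138526477793
[[-2.000e-04 -9.694e-01  2.453e-01]
 [-1.400e-03  2.453e-01  9.694e-01]
 [-1.000e+00 -2.000e-04 -1.400e-03]]
[0.15323984 0.60544985 0.22605512]
```

```bash
python3 - <<'E'
from h import *
s=load('side0');t=load('top0')
b=cv2.resize(t['img'][185:285,415:530],None,fx=6,fy=6,interpolation=cv2.INTER_CUBIC);cv2.imwrite('pics/d_top.png',b)
b=cv2.resize(s['img'][150:235,250:350],None,fx=7,fy=7,interpolation=cv2.INTER_CUBIC);cv2.imwrite('pics/d_side.png',b)
E
```

```text
(no output)
```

View pics/d_top.png

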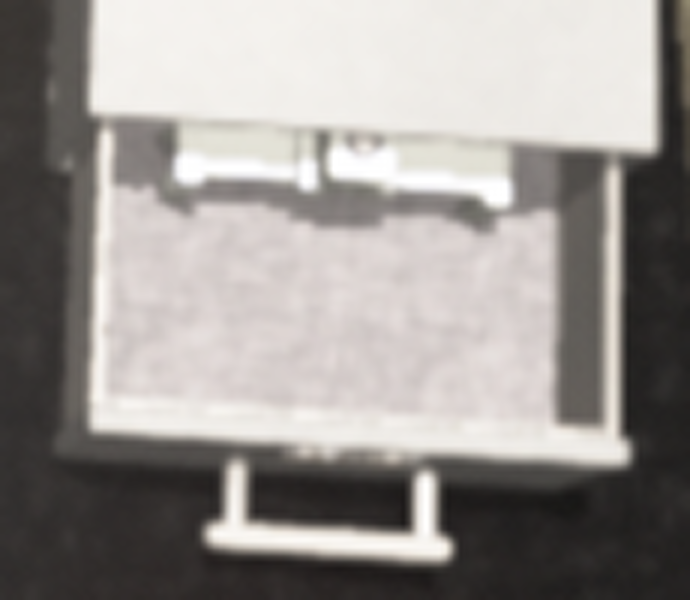

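View pics/d_side.png

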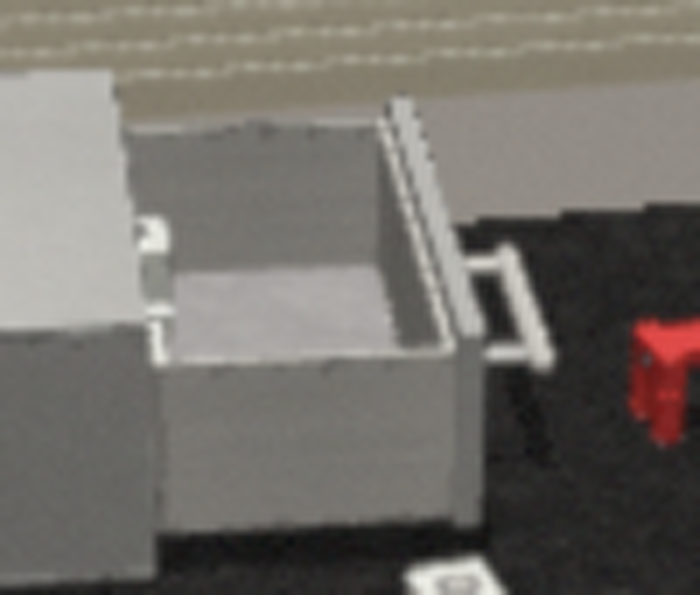

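```bash
python3 - <<'E'
from h import *
s=load('side0');t=load('top0')
def c(x,y,ox,oy,f): return ((x+.5)/f-.5+ox,(y+.5)/f-.5+oy)
T=lambda x,y:c(x,y,415,185,6)
S=lambda x,y:c(x,y,250,150,7)
a=tri(t,T(91,433),s,S(482,333)); b=tri(t,T(629,463),s,S(411,99)); print('front L,R',a,b)
L=onz(t,*T(91,433),.11);Rr=onz(t,*T(629,463),.11);print(L.round(4),Rr.round(4),np.linalg.norm(L-Rr),np.degrees(np.arctan2(L[0]-Rr[0],L[1]-Rr[1])))
for n,p,z in [('wallinnerL front',(105,400),.099),('wallinnerR front',(603,428),.099),('floor fl',(110,405),.0255),('floor fr',(556,422),.0255),('cabL',(92,115),.124),('cabR',(657,155),.124),('handleL',(207,545),.057),('handleR',(452,560),.057)]:
    print(n,onz(t,*T(*p),z).round(4))
for n,p,z in [('front near',(482,333),.11),('front far',(411,99),.11),('cab near',(145,325),.124),('cab far',(115,72),.124),('yk legs near bottom edge ',(157,362),.0255)]:
    print('S',n,onz(s,*S(*p),z).round(4))
# tray floor corners from top mask
b=t['img'].astype(int); m=((b[...,0]>80)&(b[...,1]<60)&(b[...,2]<60)).astype(np.uint8); m[:,:120]=0;m[:,260:]=0;m[:150]=0;m[310:]=0
cs,_=cv2.findContours(m,0,1); k=max(cs,key=cv2.contourArea); r=cv2.minAreaRect(k); bx=cv2.boxPoints(r); print(bx)
W=np.array([onz(t,*p,.072) for p in bx]);print(W.round(3),W.mean(0))
E
```

```text
front L,R (array([ 0.4654905 , -0.21986743,  0.10673374]), np.float64(0.003973359834821576)) (array([ 0.44535219, -0.45288996,  0.10647855]), np.float64(0.0004146791224162849))
[ 0.4632 -0.2186  0.11  ] [ 0.4451 -0.4517  0.11  ] 0.23385025835272408 4.424249994451333
wallinnerL front [ 0.4788 -0.2273  0.099 ]
wallinnerR front [ 0.4619 -0.4452  0.099 ]
floor fl [ 0.4866 -0.243   0.0255]
floor fr [ 0.4744 -0.4489  0.0255]
cabL [ 0.5988 -0.2234  0.124 ]
cabR [ 0.5772 -0.4699  0.124 ]
handleL [ 0.4191 -0.2773  0.057 ]
handleR [ 0.4098 -0.3869  0.057 ]
S front near [ 0.4687 -0.2151  0.11  ]
S front far [ 0.447  -0.4449  0.11  ]
S cab near [ 0.6032 -0.2202  0.124 ]
S cab far [ 0.5794 -0.4671  0.124 ]
S yk legs near bottom edge  [ 0.5776 -0.3719  0.0255]
[[138. 175.]
 [259. 175.]
 [259. 291.]
 [138. 291.]]
[[0.711 0.569 0.072]
 [0.701 0.227 0.072]
 [0.386 0.224 0.072]
 [0.389 0.553 0.072]] [0.54653847 0.39311687 0.072     ]
```

```bash
cat >> h.py <<'E'
from scipy.spatial.transform import Rotation as R
def plan(x,y,z,hd):
    "shift in tool axes from the current pose to world TCP target, jaw heading hd deg"
    o=arm.observe(); M=R.from_rotvec(o['ee_rot']).as_matrix(); d=M.T@(np.array([x,y,z])-o['position'])
    h=np.degrees(np.arctan2(M[1,2],M[0,2])); t=-(hd-h); t=(t+180)%360-180
    print('pos',o['position'].round(4),'hd',h.round(2),'tilt',M[2,0].round(4),'| shift',d.round(4),'turn',np.radians(t).round(3),'| F',o['force'].round(1),'w',round(o['width'],3),'t',round(o['clock'],2),'q',o['joints'].round(2))
E
python3 - <<'E'
from h import *
t=load('top0');s=load('side0')
W=np.array([onz(t,*p,.072) for p in [(143,179),(239,179),(240,290),(138,288)]]);print(W.round(3),W.mean(0).round(3))
W=np.array([onz(s,*p,.072) for p in [(264,345),(415,331),(460,412),(280,468)]]);print(W.round(3),W.mean(0).round(3))
c=lambda x,y:((x+.5)/6-.5+415,(y+.5)/6-.5+185)
print([onz(t,*c(*p),.0705).round(4) for p in [(180,182),(505,205)]])
plan(.485,.139,.226,7.1); plan(.485,.139,.13,7.1)
E
```

```text
[[0.699 0.553 0.072]
 [0.691 0.282 0.072]
 [0.389 0.275 0.072]
 [0.397 0.553 0.072]] [0.544 0.416 0.072]
[[0.693 0.282 0.072]
 [0.395 0.306 0.072]
 [0.397 0.504 0.072]
 [0.706 0.537 0.072]] [0.548 0.407 0.072]
[array([ 0.58  , -0.2712,  0.0705]), array([ 0.5669, -0.4179,  0.0705])]
pos [0.1532 0.6054 0.2261] hd 75.8 tilt -1.0 | shift [ 0.0006 -0.4361 -0.3708] turn 1.199 | F [ 0.3  0.3 -0.8] w 0.999 t 0.1 q [-1.43  0.44  0.02  1.57 -0.01  1.13 -0.08]
pos [0.1532 0.6054 0.2261] hd 75.8 tilt -1.0 | shift [ 0.0966 -0.436  -0.3707] turn 1.199 | F [ 0.3  0.3 -0.8] w 0.999 t 0.1 q [-1.43  0.44  0.02  1.57 -0.01  1.13 -0.08]
```

Call:
{"api": "move_arm", "payload": {"steps": "0 -0.436 -0.371 1.2 0;0 -0.436 -0.371 1.2 0;0 -0.436 -0.371 1.2 0;0 -0.436 -0.371 1.2 0;0 -0.436 -0.371 1.2 0;0 -0.436 -0.371 1.2 0;0 -0.436 -0.371 1.2 0;0 -0.436 -0.371 1.2 0;0 -0.436 -0.371 1.2 0;0.03 -0.436 -0.371 1.2 0", "squeeze": 25}}

```text
clock: 0.93
position: [0.3955, 0.2651, 0.2212]
ee_rot: [-0.09, 1.568, 0.092]
force: [1.2, 1.0, 0.1]
width: 0.998
```

```bash
python3 -c "
from h import *
plan(.485,.139,.12,7.1)"
```

```text
pos [0.3955 0.2651 0.2212] hd 6.65 tilt -1.0 | shift [ 0.1012 -0.1357  0.0741] turn -0.008 | F [1.2 1.  0.1] w 0.998 t 0.93 q [-1.05  0.2   0.41  1.96 -0.09  1.   -0.48]
```

Call:
{"api": "move_arm", "payload": {"steps": "0.0 -0.136 0.074 0 0;0.0 -0.136 0.074 0 0;0.0 -0.136 0.074 0 0;0.0 -0.136 0.074 0 0;0.04 -0.136 0.074 0 0;0.07 -0.136 0.074 0 0;0.09 -0.136 0.074 0 0;0.1 -0.136 0.074 0 0;0.1 -0.136 0.074 0 0;0.1 -0.136 0.074 0 0"}}

```text
clock: 1.77
position: [0.4847, 0.1408, 0.1208]
ee_rot: [-0.097, 1.569, 0.096]
force: [-1.0, 0.0, -0.5]
width: 1.002
```

```bash
python3 -c "
from h import *
plan(.485,.139,.057,7.1)
snap('top','t1');d=snap('side','s1')
cv2.imwrite('pics/s1c.png',cv2.resize(d['img'][130:330,230:430],None,fx=3,fy=3))"
```

```text
pos [0.4847 0.1408 0.1208] hd 7.05 tilt -1.0 | shift [ 0.0638 -0.0018  0.0001] turn -0.001 | F [-1.   0.  -0.5] w 1.002 t 1.77 q [-0.74  0.38  0.45  2.02 -0.23  0.79 -0.02]
```

View pics/s1c.png

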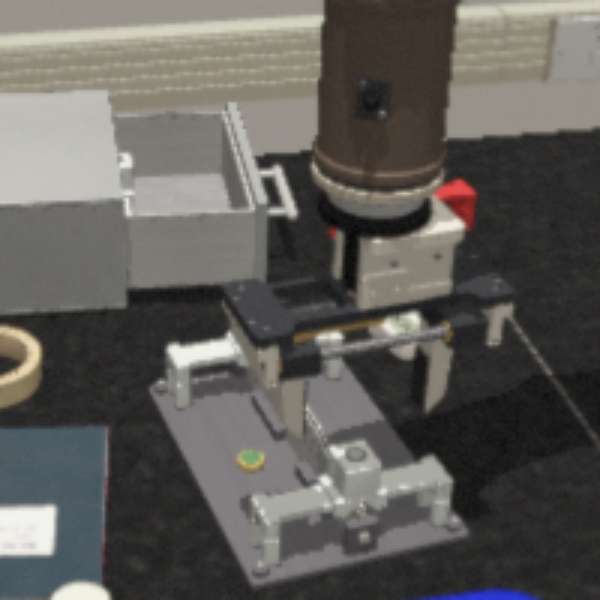

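The fingers hang astride the near hub (crop 355,460), with the jaws along the yoke. I'll descend and grip.

Call:
{"api": "move_arm", "payload": {"steps": "0.03 -0.002 0 0 0;0.05 -0.002 0 0 0;0.063 -0.002 0 0 0;0.063 -0.002 0 0 0;0.063 -0.002 0 0 255;0.063 -0.002 0 0 255;0.063 -0.002 0 0 255;0.063 -0.002 0 0 255;0.063 -0.002 0 0 255;0.063 -0.002 0 0 255", "squeeze": 25}}

```text
clock: 2.7
position: [0.485, 0.139, 0.0579]
ee_rot: [-0.096, 1.568, 0.097]
force: [-0.2, 0.3, -0.2]
width: 0.614
```

Call:
{"api": "move_arm", "payload": {"steps": "0 0 0 0 255;0 0 0 0 255;0 0 0 0 255;0 0 0 0 255"}}

```text
clock: 3.03
position: [0.4847, 0.1388, 0.0574]
ee_rot: [-0.097, 1.569, 0.097]
force: [3.6, 0.4, -1.1]
width: 0.325
```

```bash
python3 -c "
from h import *
plan(.485,.139,.057,7.1)"
```

```text
pos [0.4847 0.1388 0.0574] hd 7.04 tilt -1.0 | shift [0.0004 0.0002 0.0003] turn -0.001 | F [ 3.6  0.4 -1.1] w 0.325 t 3.03 q [-0.68  0.48  0.4   2.07 -0.3   0.65  0.05]
```

Call:
{"api": "move_arm", "payload": {"steps": "-0.001 -0.01 0 0 255;-0.0035 -0.02 0 0 255;-0.0065 -0.03 0 0 255;-0.0095 -0.04 0 0 255;-0.0125 -0.05 0 0 255;-0.013 -0.065 0 0 255;-0.013 -0.08 0 0 255;-0.013 -0.093 0 0 255;-0.013 -0.104 0 0 255;-0.013 -0.104 0 0 255"}}

```text
clock: 3.87
position: [0.4979, 0.0322, 0.0708]
ee_rot: [-0.094, 1.568, 0.093]
force: [-0.3, -0.0, -2.7]
width: 0.324
```

```bash
python3 -c "
from h import *
plan(.498,.0355,.068,7.1)
snap('top','t2');d=snap('side','s2')
cv2.imwrite('pics/s2c.png',cv2.resize(d['img'][130:330,230:430],None,fx=3,fy=3))"
```

```text
pos [0.4979 0.0322 0.0708] hd 6.82 tilt -1.0 | shift [0.0028 0.0033 0.0005] turn -0.005 | F [-0.3 -0.  -2.7] w 0.324 t 3.87 q [-0.48  0.45  0.41  2.07 -0.29  0.67  0.24]
```

View pics/s2c.png

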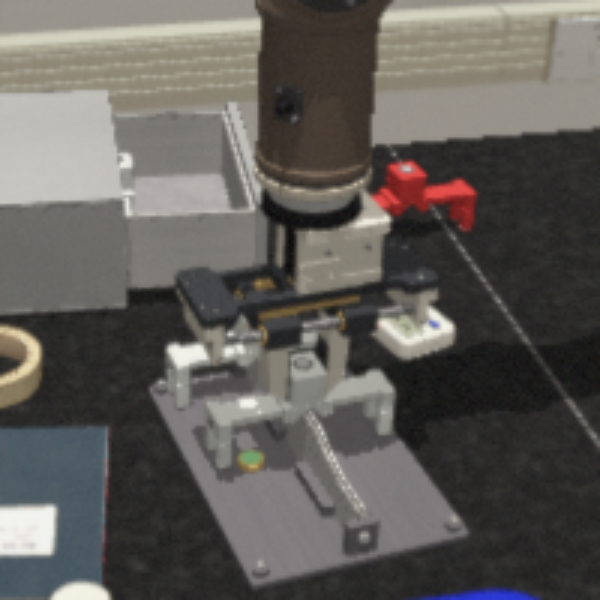

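Fz of −2.7 N is about the yoke's own weight, so it isn't touching the edge. I'll lower it onto the edge, watching the force.

Call:
{"api": "move_arm", "payload": {"steps": "0 0.003 0 0 255;0.001 0.003 0 0 255;0.0015 0.003 0 0 255;0.002 0.003 0 0 255;0.002 0.003 0 0 255;0.002 0.003 0 0 255"}}

```text
clock: 4.47
position: [0.4974, 0.0388, 0.0685]
ee_rot: [-0.097, 1.568, 0.097]
force: [0.6, 0.7, -2.6]
width: 0.325
```

```bash
python3 -c "
from h import *
plan(.498,.0355,.068,7.1)"
```

```text
pos [0.4974 0.0388 0.0685] hd 7.07 tilt -1.0 | shift [ 0.0005 -0.0034  0.0001] turn -0.001 | F [ 0.6  0.7 -2.6] w 0.325 t 4.47 q [-0.49  0.46  0.41  2.08 -0.29  0.66  0.23]
```

Call:
{"api": "move_arm", "payload": {"steps": "0.0005 -0.003 0 0 255;0.001 -0.003 0 0 255;0.001 -0.003 0 0 255;0.001 -0.003 0 0 255"}}

```text
clock: 4.8
position: [0.4981, 0.0354, 0.0682]
ee_rot: [-0.096, 1.568, 0.097]
force: [-1.4, 0.9, 7.4]
width: 0.323
```

```bash
python3 -c "
from h import *
plan(.498,.0355,.068,7.1);print(arm.observe()['ft_torque'])"
```

```text
pos [0.4981 0.0354 0.0682] hd 7.02 tilt -1.0 | shift [ 0.0002  0.0001 -0.0001] turn -0.001 | F [-1.4  0.9  7.4] w 0.323 t 4.8 q [-0.48  0.46  0.41  2.08 -0.29  0.66  0.24]
[0.07383027 0.33464279 0.0016457 ]
```

Seated on the edge. I'll relieve the load, open, and rise clear.

Call:
{"api": "move_arm", "payload": {"steps": "-0.0005 0 0 0 255;-0.0007 0 0 0 255;-0.0007 0 0 0 100;-0.0007 0 0 0 100;-0.0007 0 0 0 60;-0.0007 0 0 0 60;-0.0007 0 0 0 60;-0.03 0 0 0 60;-0.06 0 0 0 60;-0.06 0 0 0 60"}}

```text
clock: 5.63
position: [0.5001, 0.0354, 0.1316]
ee_rot: [-0.095, 1.563, 0.097]
force: [1.6, -0.8, 0.4]
width: 0.759
```

Call:
{"api": "move_arm", "payload": {"steps": "0 0 0 0 60;0 0 0 0 60;0 0 0 0 60;0 0 0 0 60;0 0 0 0 60;0 0 0 0 60"}}

```text
clock: 6.13
position: [0.4972, 0.0355, 0.1269]
ee_rot: [-0.097, 1.57, 0.096]
force: [-0.1, 0.0, 0.6]
width: 0.763
```

```bash
python3 -c "
from h import *
plan(.498,.0355,.068,7.1)
snap('top','t3');d=snap('side','s3')
cv2.imwrite('pics/s3c.png',cv2.resize(d['img'][180:330,250:400],None,fx=4,fy=4,interpolation=2))"
```

```text
pos [0.4972 0.0355 0.1269] hd 7.03 tilt -1.0 | shift [ 0.0589 -0.0001  0.0009] turn -0.001 | F [-0.1  0.   0.6] w 0.763 t 6.13 q [-0.53  0.37  0.46  2.03 -0.22  0.8   0.18]
```

View pics/s3c.png

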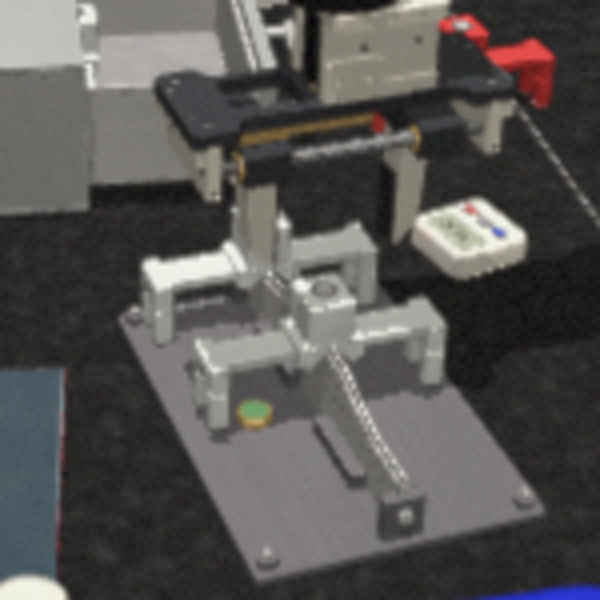

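```bash
cat >> h.py <<'E'
def lean(f):
    for n in ('side','top'):
        d=load(f%n[0]);P=cloud(d); c=np.array([.498,.0355]);th=np.radians(7.1)
        q=P[...,:2]-c; X=q[...,0]*np.cos(th)+q[...,1]*np.sin(th); Y=-q[...,0]*np.sin(th)+q[...,1]*np.cos(th)
        out=[]
        for lo in range(-75,75,10):
            m=(X*1e3>lo)&(X*1e3<lo+10)&(abs(Y)<.012)&(P[...,2]>.03)&(P[...,2]<.085 if abs(lo+5)>20 else P[...,2]<.11)
            out.append((lo+5,int(m.sum()),round(float(np.median(P[m][:,2])*1000),1) if m.sum() else None))
        print(n,out)
E
python3 -c "
from h import *
lean('%s3')"
```

```text
side [(-70, 28, 61.6), (-60, 42, 62.2), (-50, 31, 62.7), (-40, 28, 63.0), (-30, 30, 62.8), (-20, 7, 62.9), (-10, 21, 93.9), (0, 39, 93.5), (10, 40, 93.7), (20, 53, 68.7), (30, 31, 63.4), (40, 31, 62.8), (50, 32, 62.7), (60, 29, 63.2), (70, 29, 63.4)]
top [(-70, 0, None), (-60, 0, None), (-50, 0, None), (-40, 0, None), (-30, 0, None), (-20, 0, None), (-10, 0, None), (0, 0, None), (10, 0, None), (20, 0, None), (30, 0, None), (40, 0, None), (50, 0, None), (60, 0, None), (70, 0, None)]
```

Call:
{"api": "move_arm", "payload": {"steps": "-0.04 0 0 0 60;-0.04 0.04 0 0 60;-0.04 0.08 0 0 60;-0.04 0.12 0 0 60;-0.04 0.12 0 0 60;-0.04 0.12 0 0 60"}}

```text
clock: 6.73
position: [0.4822, 0.1575, 0.1672]
ee_rot: [-0.1, 1.569, 0.101]
force: [-0.6, -1.0, 0.2]
width: 0.767
```

```bash
python3 -c "
from h import *
d=snap('top','t4');snap('side','s4');lean('%s4')
cv2.imwrite('pics/t4c.png',cv2.resize(d['img'][180:310,250:410],None,fx=4,fy=4,interpolation=2))
d=load('s4');cv2.imwrite('pics/s4c.png',cv2.resize(d['img'][180:330,250:400],None,fx=4,fy=4,interpolation=2))"
```

```text
side [(-70, 27, 62.4), (-60, 41, 61.3), (-50, 30, 62.9), (-40, 28, 63.4), (-30, 26, 63.3), (-20, 8, 64.4), (-10, 0, None), (0, 20, 40.0), (10, 40, 94.1), (20, 55, 68.0), (30, 30, 62.9), (40, 29, 62.8), (50, 29, 63.1), (60, 32, 63.2), (70, 31, 62.8)]
top [(-70, 35, 63.5), (-60, 34, 64.0), (-50, 34, 63.6), (-40, 31, 63.9), (-30, 35, 63.7), (-20, 48, 67.8), (-10, 35, 94.2), (0, 38, 95.3), (10, 28, 95.2), (20, 19, 66.2), (30, 34, 63.7), (40, 34, 63.5), (50, 31, 63.4), (60, 33, 63.8), (70, 31, 63.3)]
```

View pics/s4c.png

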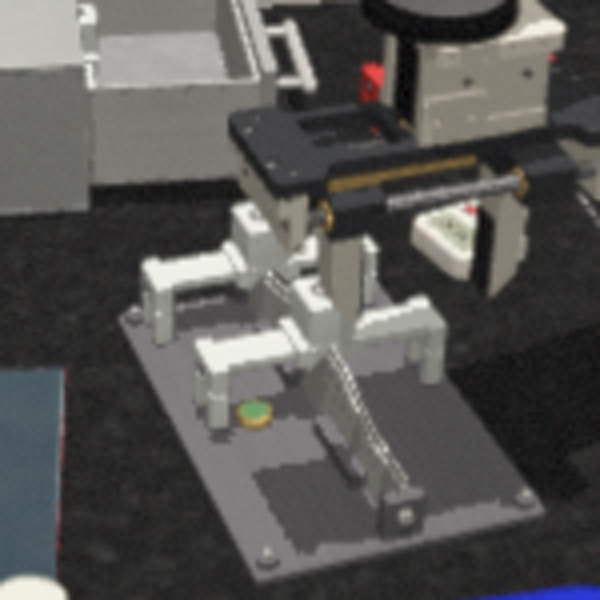

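View pics/t4c.png

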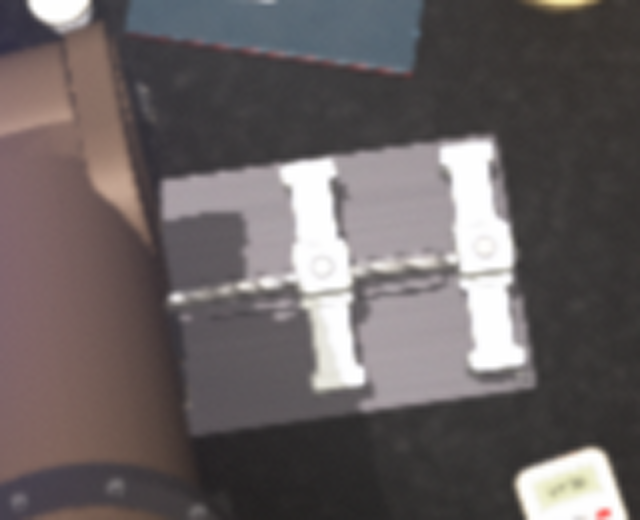

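The beam reads 63–64 mm at every point along its length and the hub top is 94–95 mm. It has held that for over a second, so the first yoke balances and goes in the drawer. Re-grasping.

```bash
python3 -c "
from h import *
d=load('t4');print(onz(d,(322.5)/4-.5+250,265.5/4-.5+180,.095))
plan(.498,.0355,.069,7.1)"
```

```text
[0.49846816 0.0359255  0.095     ]
pos [0.4828 0.154  0.1673] hd 7.04 tilt -1.0 | shift [ 0.0984 -0.1195  0.0006] turn -0.001 | F [ 0.2 -0.3  0.2] w 0.763 t 6.83 q [-0.77  0.32  0.45  1.96 -0.17  0.9  -0.1 ]
```

Call:
{"api": "move_arm", "payload": {"steps": "0 -0.04 0.001 0 60;0 -0.08 0.001 0 60;0 -0.11 0.001 0 60;0 -0.119 0.001 0 60;0.03 -0.119 0.001 0 60;0.06 -0.119 0.001 0 60;0.085 -0.119 0.001 0 60;0.098 -0.119 0.001 0 60;0.098 -0.119 0.001 0 60;0.098 -0.119 0.001 0 60"}}

```text
clock: 7.67
position: [0.498, 0.0356, 0.0693]
ee_rot: [-0.095, 1.57, 0.095]
force: [-0.2, -0.2, -0.5]
width: 0.765
```

Call:
{"api": "move_arm", "payload": {"steps": "0 0 0 0 255;0 0 0 0 255;0 0 0 0 255;0 0 0 0 255;0 0 0 0 255;0 0 0 0 255;0 0 0 0 255", "squeeze": 30}}

```text
clock: 8.25
position: [0.498, 0.0367, 0.0696]
ee_rot: [-0.096, 1.569, 0.097]
force: [-0.6, 0.3, 4.3]
width: 0.325
```

```bash
python3 -c "
from h import *
plan(.5185,-.3395,.19,-85)"
```

```text
pos [0.498  0.0367 0.0696] hd 7.05 tilt -1.0 | shift [-0.1205 -0.3759 -0.0259] turn 1.607 | F [-0.6  0.3  4.3] w 0.325 t 8.25 q [-0.49  0.46  0.42  2.07 -0.29  0.67  0.24]
```

Call:
{"api": "move_arm", "payload": {"steps": "-0.03 0 0 0 255;-0.07 0 0 0 255;-0.1 0 0 0 255;-0.12 0 0 0 255;-0.12 -0.04 -0.003 0.12 255;-0.12 -0.08 -0.006 0.24 255;-0.12 -0.12 -0.009 0.36 255;-0.12 -0.16 -0.012 0.48 255;-0.12 -0.2 -0.015 0.6 255;-0.12 -0.24 -0.018 0.72 255"}}

```text
clock: 9.08
position: [0.5094, -0.2052, 0.1893]
ee_rot: [0.472, 1.519, -0.472]
force: [1.3, 0.6, -2.9]
width: 0.325
```

```bash
python3 -c "
from h import *
plan(.5185,-.3395,.19,-85)"
```

```text
pos [ 0.5094 -0.2052  0.1893] hd -34.51 tilt -1.0 | shift [-0.0008 -0.1055  0.0836] turn 0.881 | F [ 1.3  0.6 -2.9] w 0.325 t 9.08 q [-0.24  0.4   0.73  1.85 -0.31  1.01  0.01]
```

Call:
{"api": "move_arm", "payload": {"steps": "0 -0.026 0.02 0.12 255;0 -0.052 0.042 0.24 255;0 -0.08 0.063 0.36 255;0 -0.1055 0.0836 0.48 255;0 -0.1055 0.0836 0.6 255;0 -0.1055 0.0836 0.72 255;0 -0.1055 0.0836 0.84 255;0 -0.1055 0.0836 0.88 255;0 -0.1055 0.0836 0.88 255;0 -0.1055 0.0836 0.88 255"}}

```text
clock: 9.92
position: [0.5196, -0.3376, 0.1889]
ee_rot: [1.138, 1.254, -1.139]
force: [0.7, -0.4, -3.0]
width: 0.323
```

```bash
python3 -c "
from h import *
plan(.5185,-.3395,.0755,-85)
d=snap('top','t5');cv2.imwrite('pics/t5c.png',cv2.resize(d['img'][160:300,400:550],None,fx=4,fy=4,interpolation=2))
d=snap('side','s5');cv2.imwrite('pics/s5c.png',cv2.resize(d['img'][110:260,210:370],None,fx=4,fy=4,interpolation=2))"
```

```text
pos [ 0.5196 -0.3376  0.1889] hd -84.51 tilt -1.0 | shift [ 0.1134 -0.0012  0.0019] turn 0.009 | F [ 0.7 -0.4 -3. ] w 0.323 t 9.92 q [-0.1   0.6   0.93  1.68 -0.52  1.13 -0.49]
```

View pics/s5c.png

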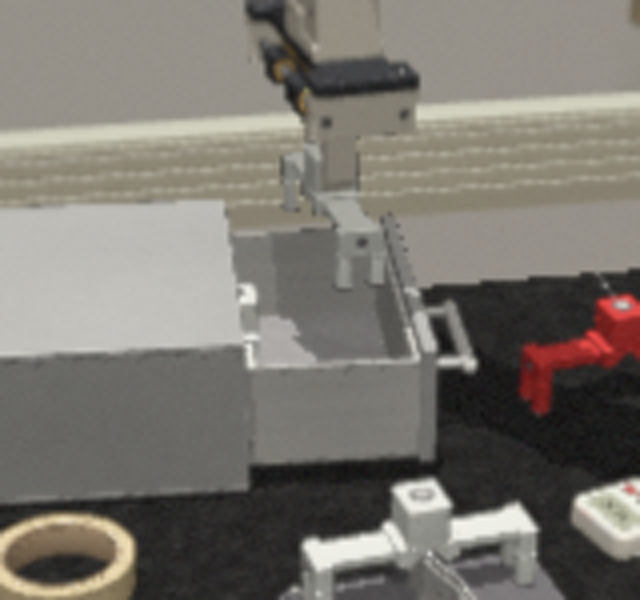

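View pics/t5c.png

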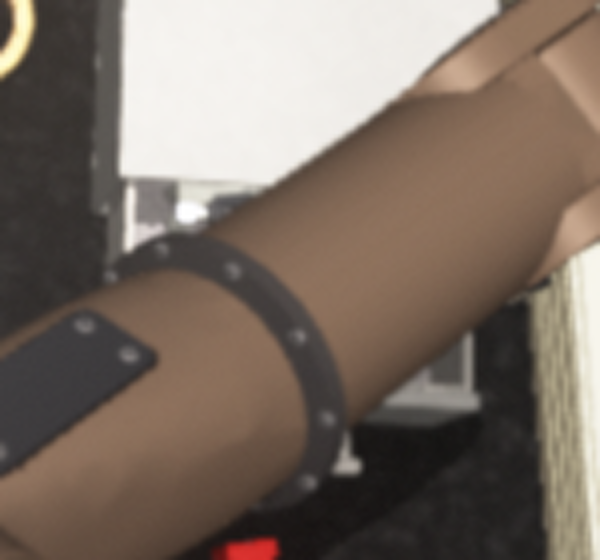

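View pics/t5.png

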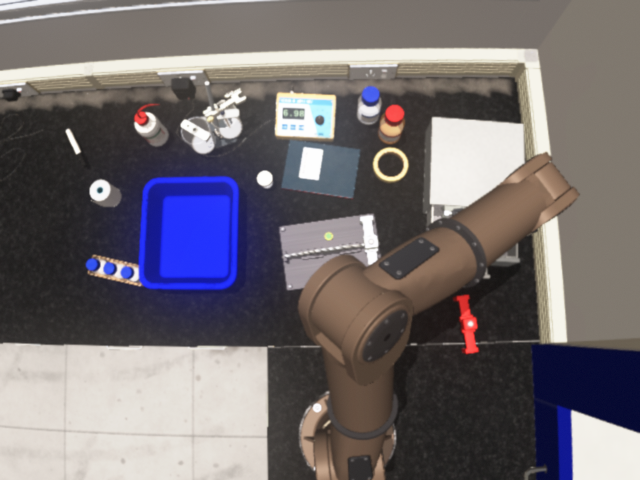

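View pics/s5.png

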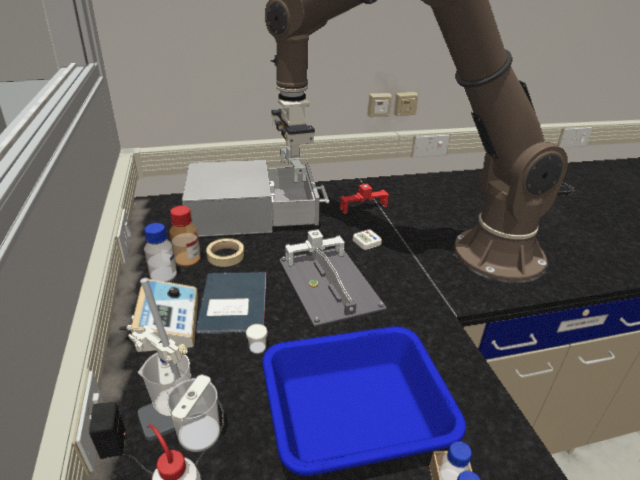

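The yoke hangs over the free place and the arm is clear of the walls. Lowering.

Call:
{"api": "move_arm", "payload": {"steps": "0.03 -0.001 0.002 0.01 255;0.06 -0.001 0.002 0.01 255;0.085 -0.001 0.002 0.01 255;0.1 -0.001 0.002 0.01 255;0.106 -0.001 0.002 0.01 255;0.109 -0.001 0.002 0.01 255;0.111 -0.001 0.002 0.01 255;0.111 -0.001 0.002 0.01 255;0.111 -0.001 0.002 0.01 255"}}

```text
clock: 10.77
position: [0.5196, -0.3405, 0.0796]
ee_rot: [1.147, 1.246, -1.146]
force: [-0.1, 0.0, -2.9]
width: 0.324
```

```bash
python3 -c "
from h import *
plan(.5185,-.3395,.0745,-85)
d=snap('side','s6');cv2.imwrite('pics/s6c.png',cv2.resize(d['img'][110:260,210:370],None,fx=4,fy=4,interpolation=2))"
```

```text
pos [ 0.5196 -0.3405  0.0796] hd -85.19 tilt -1.0 | shift [ 0.0051 -0.001  -0.0011] turn -0.003 | F [-0.1  0.  -2.9] w 0.324 t 10.77 q [-0.03  0.71  0.83  1.79 -0.64  0.94 -0.41]
```

View pics/s6c.png

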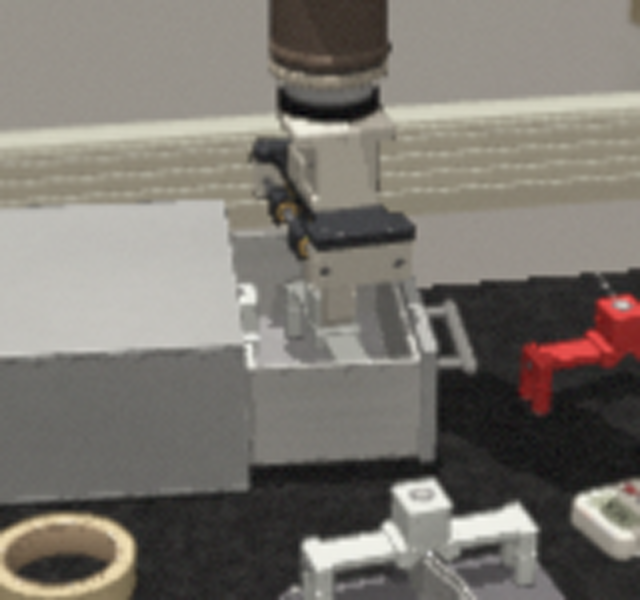

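Call:
{"api": "move_arm", "payload": {"steps": "0.0015 -0.001 0 0 255;0.0025 -0.001 0 0 255;0.003 -0.001 0 0 255;0.003 -0.001 0 0 255"}}

```text
clock: 11.15
position: [0.5181, -0.3401, 0.0756]
ee_rot: [1.147, 1.248, -1.147]
force: [0.5, 0.9, -2.0]
width: 0.323
```

Call:
{"api": "move_arm", "payload": {"steps": "0.0005 0 0 0 255;0.001 0 0 0 255;0.001 0 0 0 255"}}

```text
clock: 11.4
position: [0.5187, -0.3401, 0.0754]
ee_rot: [1.148, 1.247, -1.146]
force: [-0.4, 2.8, 7.5]
width: 0.324
```

Seated on the floor (Fz +7.5 N). Releasing and rising.

Call:
{"api": "move_arm", "payload": {"steps": "-0.0005 0 0 0 100;-0.0005 0 0 0 60;-0.0005 0 0 0 60;-0.0005 0 0 0 60;-0.0005 0 0 0 60;-0.03 0 0 0 60;-0.07 0 0 0 60;-0.11 0 0 0 60;-0.12 0 0 0 60;-0.12 0 0 0 0"}}

```text
clock: 12.23
position: [0.5193, -0.3418, 0.1981]
ee_rot: [1.148, 1.241, -1.145]
force: [0.4, -0.2, -0.6]
width: 0.797
```

```bash
python3 -c "
from h import *
plan(.511,-.0705,.19,7.1)"
```

```text
pos [ 0.5193 -0.3418  0.1981] hd -85.21 tilt -1.0 | shift [ 0.0072  0.0143 -0.2711] turn -1.611 | F [ 0.4 -0.2 -0.6] w 0.797 t 12.23 q [-0.1   0.59  0.95  1.67 -0.52  1.14 -0.5 ]
```

Call:
{"api": "move_arm", "payload": {"steps": "0 0.001 -0.03 -0.12 0;0 0.003 -0.06 -0.24 0;0 0.004 -0.09 -0.36 0;0 0.006 -0.12 -0.48 0;0 0.008 -0.15 -0.6 0;0 0.01 -0.18 -0.72 0;0 0.011 -0.21 -0.84 0;0 0.013 -0.24 -0.96 0;0 0.0143 -0.271 -1.08 0;0 0.0143 -0.271 -1.2 0"}}

```text
clock: 13.07
position: [0.5089, -0.0615, 0.1929]
ee_rot: [0.217, 1.563, -0.212]
force: [-0.5, 1.0, 0.1]
width: 1.005
```

```bash
python3 -c "
from h import *
plan(.511,-.0705,.12,7.1)
d=snap('top','t7');cv2.imwrite('pics/t7c.png',cv2.resize(d['img'][160:300,400:550],None,fx=4,fy=4,interpolation=2))
d=snap('side','s7');cv2.imwrite('pics/s7c.png',cv2.resize(d['img'][130:260,210:370],None,fx=4,fy=4,interpolation=2))"
```

```text
pos [ 0.5089 -0.0615  0.1929] hd -15.64 tilt -1.0 | shift [ 0.0729 -0.0083  0.0047] turn -0.397 | F [-0.5  1.   0.1] w 1.005 t 13.07 q [-0.5   0.32  0.67  1.93 -0.24  0.98  0.01]
```

View pics/t7c.png

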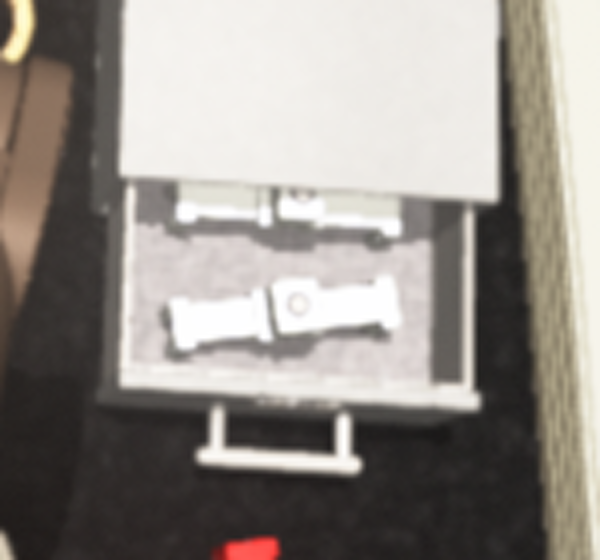

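View pics/s7c.png

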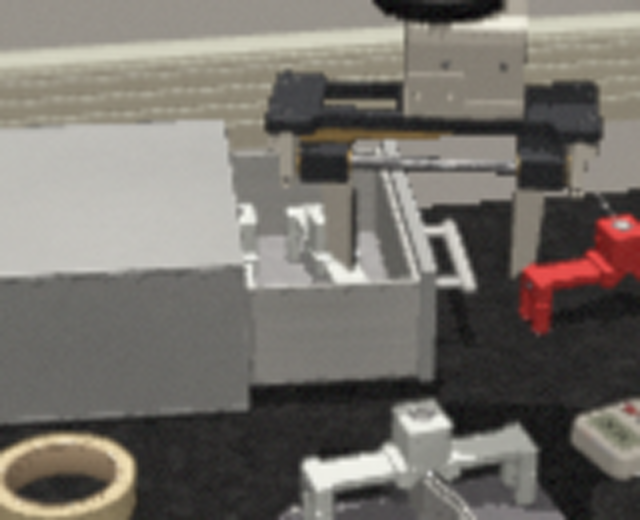

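The first yoke stands in the free place, but it's turned about 10° from the drawer because I had the sign of the drawer's yaw wrong. I'll re-grasp and square it up before going on.

```bash
python3 -c "
from h import *
d=load('t7')
c=lambda x,y:((x+.5)/4-.5+400,(y+.5)/4-.5+160)
print(onz(d,*c(299,305),.1015))
a=onz(d,*c(172,325),.0705);b=onz(d,*c(398,305),.0705);print(a,b,np.degrees(np.arctan2(a[1]-b[1],a[0]-b[0])))
plan(.5185,-.340,.19,-85)"
```

```text
[ 0.51646508 -0.3397608   0.1015    ]
[ 0.5098543  -0.26202995  0.0705    ] [ 0.52032445 -0.415423    0.0705    ] 93.90478249351807
pos [ 0.509  -0.0671  0.1936] hd -16.12 tilt -1.0 | shift [ 0.0034 -0.2595  0.0849] turn 1.202 | F [-0.8 -0.7  0.1] w 1.0 t 13.17 q [-0.49  0.32  0.68  1.92 -0.24  0.98  0.01]
```

Call:
{"api": "move_arm", "payload": {"steps": "0 -0.03 0.01 0.12 60;0 -0.06 0.02 0.24 60;0 -0.09 0.03 0.36 60;0 -0.12 0.04 0.48 60;0 -0.15 0.05 0.6 60;0 -0.18 0.06 0.72 60;0 -0.21 0.07 0.84 60;0 -0.24 0.08 0.96 60;0 -0.26 0.085 1.08 60;0 -0.26 0.085 1.2 60"}}

```text
clock: 14.0
position: [0.5145, -0.3494, 0.1945]
ee_rot: [1.157, 1.237, -1.164]
force: [-0.2, -0.2, 0.2]
width: 0.764
```

```bash
python3 -c "
from h import *
plan(.5185,-.340,.0765,-85.2)"
```

```text
pos [ 0.5145 -0.3494  0.1945] hd -86.27 tilt -1.0 | shift [ 0.118   0.0047 -0.0096] turn -0.019 | F [-0.2 -0.2  0.2] w 0.764 t 14.0 q [-0.1   0.6   0.97  1.68 -0.53  1.15 -0.49]
```

Call:
{"api": "move_arm", "payload": {"steps": "0.04 0 0 0 60;0.06 0 0 0 60;0.06 0 0 0 60;0.06 0 0 0 60"}}

```text
clock: 14.33
position: [0.5161, -0.3431, 0.1337]
ee_rot: [1.15, 1.248, -1.152]
force: [0.3, -0.7, 0.0]
width: 0.763
```

```bash
python3 -c "
from h import *
plan(.5185,-.340,.0765,-85.2)"
```

```text
pos [ 0.5161 -0.3431  0.1337] hd -85.47 tilt -1.0 | shift [ 0.0572  0.0028 -0.0028] turn -0.005 | F [ 0.3 -0.7  0. ] w 0.763 t 14.33 q [-0.07  0.66  0.91  1.74 -0.59  1.04 -0.44]
```

Call:
{"api": "move_arm", "payload": {"steps": "0.03 0.003 -0.003 0.005 60;0.05 0.003 -0.003 0.005 60;0.057 0.003 -0.003 0.005 60;0.057 0.003 -0.003 0.005 60;0.057 0.003 -0.003 0.005 255;0.057 0.003 -0.003 0.005 255;0.057 0.003 -0.003 0.005 255;0.057 0.003 -0.003 0.005 255;0.057 0.003 -0.003 0.005 255;0.057 0.003 -0.003 0.005 255"}}

```text
clock: 15.17
position: [0.5204, -0.3391, 0.0779]
ee_rot: [1.151, 1.245, -1.151]
force: [-0.3, 0.1, -1.1]
width: 0.38
```

Call:
{"api": "move_arm", "payload": {"steps": "-0.004 0 0 0 255;-0.004 0 0 0.06 255;-0.004 0 0 0.12 255;-0.004 0 0 0.165 255;-0.004 0 0 0.165 255;-0.002 0 0 0.165 255;-0.0005 0 0 0.165 255;0 0 0 0.165 255;0 0 0 0.165 255"}}

```text
clock: 15.92
position: [0.5221, -0.3392, 0.0798]
ee_rot: [1.273, 1.166, -1.267]
force: [-0.5, 5.1, 20.0]
width: 0.325
```

```bash
python3 -c "
from h import *
plan(.5185,-.340,.0765,-95)"
```

```text
pos [ 0.5221 -0.3392  0.0798] hd -94.8 tilt -1.0 | shift [ 0.0033 -0.0035  0.0011] turn 0.003 | F [-0.5  5.1 20. ] w 0.325 t 15.92 q [-0.07  0.74  0.9   1.79 -0.7   0.96 -0.53]
```

Call:
{"api": "move_arm", "payload": {"steps": "-0.0015 0 0 0 255;-0.002 0 0 0 255;-0.002 0 0 0 255"}}

```text
clock: 16.17
position: [0.5206, -0.3391, 0.0799]
ee_rot: [1.272, 1.167, -1.271]
force: [1.3, 1.6, 6.2]
width: 0.322
```

```bash
python3 -c "
from h import *
plan(.5185,-.340,.0765,-95)
d=snap('side','s8');cv2.imwrite('pics/s8c.png',cv2.resize(d['img'][130:260,210:370],None,fx=4,fy=4,interpolation=2))"
```

```text
pos [ 0.5206 -0.3391  0.0799] hd -94.88 tilt -1.0 | shift [ 0.0034 -0.002   0.001 ] turn 0.002 | F [1.3 1.6 6.2] w 0.322 t 16.17 q [-0.07  0.74  0.9   1.79 -0.7   0.97 -0.53]
```

View pics/s8c.png

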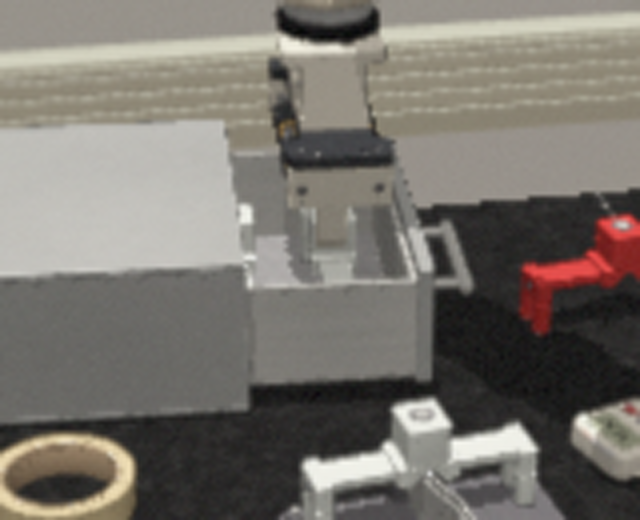

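Call:
{"api": "move_arm", "payload": {"steps": "-0.0007 0 0 0 255;-0.0007 0 0 0 100;-0.0007 0 0 0 60;-0.0007 0 0 0 60;-0.0007 0 0 0 60;-0.0007 0 0 0 60;-0.03 0 0 0 60;-0.07 0 0 0 60;-0.11 0 0 0 60;-0.115 0 0 0 0"}}

```text
clock: 17.05
position: [0.5218, -0.3421, 0.201]
ee_rot: [1.273, 1.158, -1.27]
force: [0.4, -1.6, 0.6]
width: 0.8
```

```bash
python3 -c "
from h import *
plan(.511,-.0705,.19,7.1)"
```

```text
pos [ 0.5218 -0.3421  0.201 ] hd -95.0 tilt -1.0 | shift [ 0.0096 -0.0345 -0.2697] turn -1.782 | F [ 0.4 -1.6  0.6] w 0.8 t 17.05 q [-0.14  0.62  1.02  1.67 -0.56  1.17 -0.63]
```

Call:
{"api": "move_arm", "payload": {"steps": "0 -0.004 -0.03 -0.12 0;0 -0.008 -0.06 -0.24 0;0 -0.012 -0.09 -0.36 0;0 -0.016 -0.12 -0.48 0;0 -0.02 -0.15 -0.6 0;0 -0.023 -0.18 -0.72 0;0 -0.026 -0.21 -0.84 0;0 -0.03 -0.24 -0.96 0;0 -0.0345 -0.27 -1.08 0;0 -0.0345 -0.27 -1.2 0"}}

```text
clock: 17.88
position: [0.509, -0.0601, 0.1938]
ee_rot: [0.35, 1.545, -0.346]
force: [0.4, 0.3, -0.6]
width: 0.998
```

```bash
python3 -c "
from h import *
plan(.511,-.0705,.19,7.1)
d=snap('top','t9');cv2.imwrite('pics/t9c.png',cv2.resize(d['img'][160:300,400:550],None,fx=4,fy=4,interpolation=2))"
```

```text
pos [ 0.509  -0.0601  0.1938] hd -25.41 tilt -1.0 | shift [ 0.0038 -0.0085  0.0063] turn -0.567 | F [ 0.4  0.3 -0.6] w 0.998 t 17.88 q [-0.57  0.34  0.76  1.93 -0.28  0.98 -0.12]
```

View pics/t9c.png

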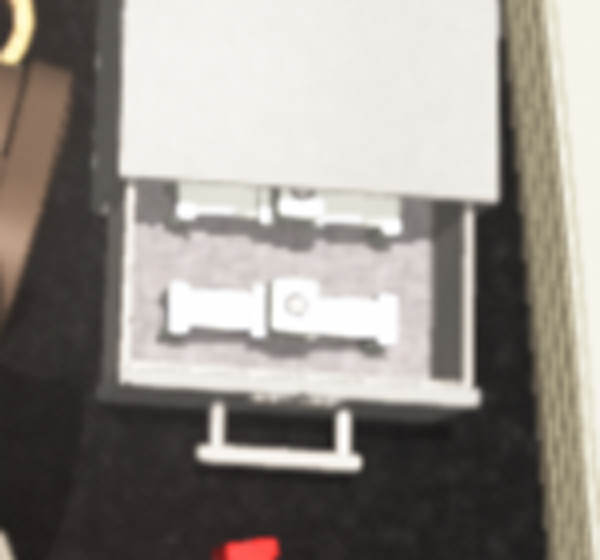

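The first yoke now stands square in the drawer, hub at crop (295,305), in front of the fixed one. On to the second yoke.

Call:
{"api": "move_arm", "payload": {"steps": "0 -0.008 0.006 -0.12 0;0 -0.008 0.006 -0.24 0;0 -0.008 0.006 -0.36 0;0 -0.008 0.006 -0.48 0;0 -0.008 0.006 -0.56 0;0.03 -0.008 0.006 -0.56 0;0.06 -0.008 0.006 -0.56 0;0.07 -0.008 0.006 -0.56 0;0.07 -0.008 0.006 -0.56 0"}}

```text
clock: 18.68
position: [0.5091, -0.0777, 0.1224]
ee_rot: [-0.078, 1.574, 0.078]
force: [0.6, 0.1, 0.2]
width: 1.002
```

```bash
python3 -c "
from h import *
plan(.511,-.0705,.0585,7.1)"
```

```text
pos [ 0.5091 -0.0777  0.1224] hd 5.7 tilt -1.0 | shift [0.0639 0.0069 0.0029] turn -0.024 | F [0.6 0.1 0.2] w 1.002 t 18.68 q [-0.39  0.42  0.58  2.   -0.31  0.82  0.47]
```

Call:
{"api": "move_arm", "payload": {"steps": "0 0.007 0.003 -0.024 0;0.03 0.007 0.003 -0.024 0;0.055 0.007 0.003 -0.024 0;0.064 0.007 0.003 -0.024 0;0.064 0.007 0.003 -0.024 0"}}

```text
clock: 19.1
position: [0.5129, -0.0693, 0.06]
ee_rot: [-0.1, 1.57, 0.1]
force: [-0.7, 0.5, -0.0]
width: 0.999
```

Call:
{"api": "move_arm", "payload": {"steps": "0 0 0 0 255;0 0 0 0 255;0 0 0 0 255;0 0 0 0 255;0 0 0 0 255;0 0 0 0 255;0 0 0 0 255;0 0 0 0 255;0 0 0 0 255;0 0 0 0 255", "squeeze": 25}}

```text
clock: 19.93
position: [0.513, -0.0696, 0.0604]
ee_rot: [-0.1, 1.569, 0.1]
force: [2.7, 0.2, 0.9]
width: 0.328
```

```bash
python3 -c "
from h import *
plan(.4983,.0357,.0695,7.1)"
```

```text
pos [ 0.513  -0.0696  0.0604] hd 7.27 tilt -1.0 | shift [-0.0091  0.1064 -0.0013] turn 0.003 | F [2.7 0.2 0.9] w 0.328 t 19.93 q [-0.34  0.51  0.51  2.04 -0.39  0.68  0.55]
```

Call:
{"api": "move_arm", "payload": {"steps": "-0.001 0.01 0 0 255;-0.0035 0.02 -0.001 0 255;-0.0065 0.03 -0.001 0 255;-0.0095 0.04 -0.001 0 255;-0.0125 0.05 -0.001 0 255;-0.0125 0.065 -0.001 0 255;-0.0125 0.08 -0.001 0 255;-0.0125 0.095 -0.001 0 255;-0.0125 0.106 -0.001 0 255;-0.0125 0.106 -0.001 0 255"}}

```text
clock: 20.77
position: [0.4984, 0.0389, 0.073]
ee_rot: [-0.102, 1.569, 0.104]
force: [-0.2, 0.3, -3.0]
width: 0.323
```

Call:
{"api": "move_arm", "payload": {"steps": "0.0005 0 0 0 255;0.001 0 0 0 255;0.001 0 0 0 255"}}

```text
clock: 21.02
position: [0.4987, 0.0344, 0.072]
ee_rot: [-0.099, 1.569, 0.098]
force: [-0.6, 0.3, -2.0]
width: 0.326
```

```bash
python3 -c "
from h import *
plan(.4983,.0357,.0714,7.1)"
```

```text
pos [0.4987 0.0344 0.072 ] hd 7.2 tilt -1.0 | shift [ 0.0006  0.0013 -0.0002] turn 0.002 | F [-0.6  0.3 -2. ] w 0.326 t 21.02 q [-0.57  0.47  0.53  2.08 -0.37  0.69  0.33]
```

Call:
{"api": "move_arm", "payload": {"steps": "0.0005 0 0 0 255;0.0008 0 0 0 255;0.0008 0 0 0 255"}}

```text
clock: 21.27
position: [0.4983, 0.0345, 0.0712]
ee_rot: [-0.099, 1.57, 0.099]
force: [-4.0, -2.7, 3.8]
width: 0.322
```

```bash
python3 -c "
from h import *
plan(.4983,.0357,.0714,7.1)"
```

```text
pos [0.4983 0.0345 0.0712] hd 7.2 tilt -1.0 | shift [-0.0002  0.0012  0.0002] turn 0.002 | F [-4.  -2.7  3.8] w 0.322 t 21.27 q [-0.57  0.47  0.53  2.08 -0.37  0.69  0.33]
```

Contact on the edge. Opening and rising clear.

Call:
{"api": "move_arm", "payload": {"steps": "-0.0003 0 0 0 255;-0.0003 0 0 0 100;-0.0003 0 0 0 60;-0.0003 0 0 0 60;-0.0003 0 0 0 60;-0.0003 0 0 0 60;-0.03 0 0 0 60;-0.06 0 0 0 60;-0.06 0 0 0 60;-0.06 0 0 0 60"}}

```text
clock: 22.1
position: [0.5002, 0.0357, 0.1326]
ee_rot: [-0.099, 1.565, 0.101]
force: [-0.4, 0.7, -0.2]
width: 0.766
```

Call:
{"api": "move_arm", "payload": {"steps": "-0.04 0.03 0 0 60;-0.04 0.07 0 0 60;-0.04 0.11 0 0 60;-0.04 0.12 0 0 60;-0.04 0.12 0 0 60;-0.04 0.12 0 0 60;-0.04 0.12 0 0 60;-0.04 0.12 0 0 60"}}

```text
clock: 22.77
position: [0.4836, 0.1527, 0.1707]
ee_rot: [-0.098, 1.569, 0.097]
force: [0.3, -0.6, 0.2]
width: 0.765
```

```bash
python3 -c "
from h import *
plan(.4983,.0357,.0714,7.1)
d=snap('top','tA');snap('side','sA');lean('%sA')
cv2.imwrite('pics/tAc.png',cv2.resize(d['img'][180:310,250:410],None,fx=4,fy=4,interpolation=2))
d=load('sA');cv2.imwrite('pics/sAc.png',cv2.resize(d['img'][180:330,250:400],None,fx=4,fy=4,interpolation=2))"
```

```text
pos [0.4836 0.1527 0.1707] hd 7.14 tilt -1.0 | shift [ 9.940e-02 -1.178e-01  1.000e-04] turn 0.001 | F [ 0.3 -0.6  0.2] w 0.765 t 22.77 q [-0.88  0.33  0.61  1.96 -0.24  0.92 -0.03]
side [(-70, 19, 52.4), (-60, 40, 53.2), (-50, 28, 55.2), (-40, 27, 57.3), (-30, 29, 58.1), (-20, 9, 60.3), (-10, 4, 63.6), (0, 29, 46.3), (10, 73, 84.5), (20, 31, 68.7), (30, 31, 67.9), (40, 27, 69.6), (50, 32, 70.0), (60, 32, 71.8), (70, 29, 74.1)]
top [(-70, 34, 53.0), (-60, 35, 54.2), (-50, 30, 54.9), (-40, 32, 57.6), (-30, 30, 59.7), (-20, 49, 65.4), (-10, 36, 93.7), (0, 36, 95.6), (10, 20, 94.4), (20, 30, 68.2), (30, 33, 68.0), (40, 32, 71.5), (50, 31, 71.6), (60, 33, 73.5), (70, 31, 75.0)]
```

View pics/sAc.png

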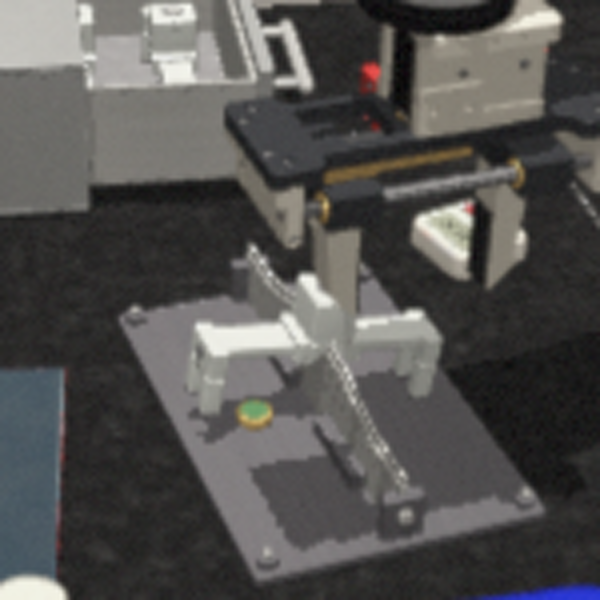

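View pics/tAc.png

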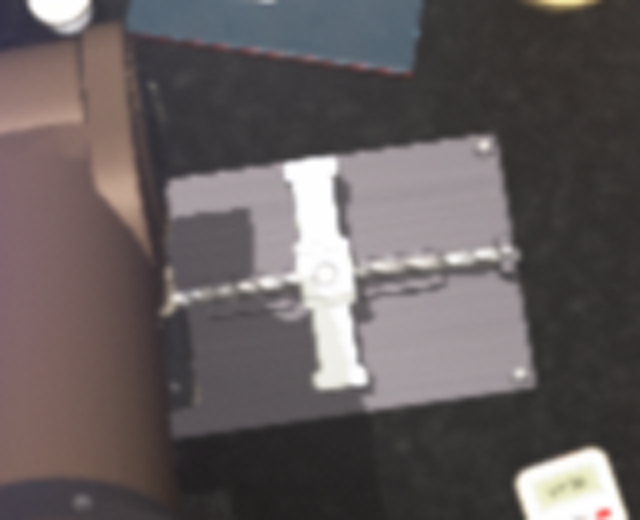

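The −x end dropped: the beam falls from 75 to 53 mm, about 0.15 rad. The second yoke goes to the reject tray. I'll grip the leaning hub higher up with narrower fingers.

```bash
python3 -c "
from h import *
plan(.4965,.0357,.0765,7.1)"
```

```text
pos [0.4838 0.153  0.171 ] hd 7.14 tilt -1.0 | shift [ 0.0945 -0.1179 -0.002 ] turn 0.001 | F [ 0.2 -0.6  0.5] w 0.766 t 22.87 q [-0.88  0.33  0.61  1.96 -0.24  0.92 -0.03]
```

Call:
{"api": "move_arm", "payload": {"steps": "0 -0.04 -0.002 0 100;0 -0.08 -0.002 0 100;0 -0.11 -0.002 0 100;0 -0.118 -0.002 0 100;0.03 -0.118 -0.002 0 100;0.06 -0.118 -0.002 0 100;0.085 -0.118 -0.002 0 100;0.094 -0.118 -0.002 0 100;0.094 -0.118 -0.002 0 100;0.094 -0.118 -0.002 0 100"}}

```text
clock: 23.7
position: [0.4968, 0.0367, 0.0776]
ee_rot: [-0.099, 1.569, 0.099]
force: [0.3, 0.0, 0.4]
width: 0.605
```

Call:
{"api": "move_arm", "payload": {"steps": "0 0 0 0 255;0 0 0 0 255;0 0 0 0 255;0 0 0 0 255;0 0 0 0 255;0 0 0 0 255;0 0 0 0 255", "squeeze": 30}}

```text
clock: 24.28
position: [0.4965, 0.0373, 0.0776]
ee_rot: [-0.099, 1.569, 0.1]
force: [-3.7, 0.5, 7.1]
width: 0.329
```

Call:
{"api": "move_arm", "payload": {"steps": "-0.01 0 0 0 255;-0.03 0 0 0 255;-0.06 0 0 0 255;-0.09 0 0 0 255;-0.1 0 0 0 255;-0.1 0 0 0 255"}}

```text
clock: 24.78
position: [0.4983, 0.0373, 0.1797]
ee_rot: [-0.099, 1.564, 0.101]
force: [0.5, 0.3, -3.4]
width: 0.326
```

```bash
python3 -c "
from h import *
plan(.545,.413,.176,7.1)
d=snap('side','sB');cv2.imwrite('pics/sBc.png',cv2.resize(d['img'][130:330,230:430],None,fx=3,fy=3,interpolation=2))"
```

```text
pos [0.4983 0.0373 0.1797] hd 7.28 tilt -1.0 | shift [0.0045 0.3668 0.0939] turn 0.003 | F [ 0.5  0.3 -3.4] w 0.326 t 24.78 q [-0.69  0.31  0.65  1.98 -0.23  0.92  0.21]
```

View pics/sBc.png

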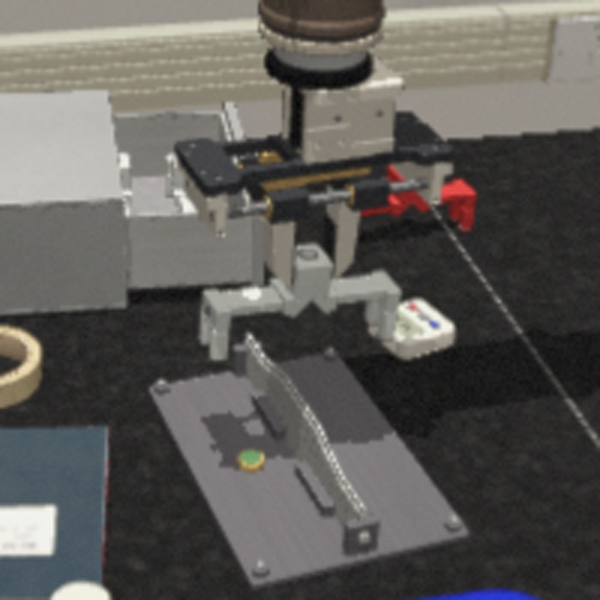

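Held level. Carrying it to the tray.

Call:
{"api": "move_arm", "payload": {"steps": "-0.01 0.03 0.008 0 255;-0.01 0.07 0.018 0 255;-0.01 0.11 0.028 0 255;-0.01 0.15 0.038 0 255;-0.01 0.19 0.048 0 255;-0.01 0.23 0.058 0 255;-0.01 0.27 0.068 0 255;-0.01 0.31 0.079 0 255;-0.01 0.34 0.088 0 255;-0.01 0.367 0.094 0 255"}}

```text
clock: 25.67
position: [0.542, 0.4158, 0.1839]
ee_rot: [-0.103, 1.572, 0.1]
force: [1.3, -0.8, -4.1]
width: 0.327
```

Call:
{"api": "move_arm", "payload": {"steps": "0 0 0 0 255;0 0 0 0 255;0 0 0 0 255"}}

```text
clock: 25.92
position: [0.5428, 0.4117, 0.1848]
ee_rot: [-0.102, 1.571, 0.097]
force: [0.3, -1.1, -3.0]
width: 0.329
```

```bash
python3 -c "
from h import *
plan(.545,.413,.065,7.1)
d=snap('side','sC')
d=snap('top','tC')"
```

```text
pos [0.5428 0.4117 0.1848] hd 7.25 tilt -1.0 | shift [0.1198 0.0013 0.0027] turn 0.003 | F [ 0.3 -1.1 -3. ] w 0.329 t 25.92 q [-1.07  0.6   0.56  1.5  -0.34  1.14 -0.32]
```

View pics/sC.png

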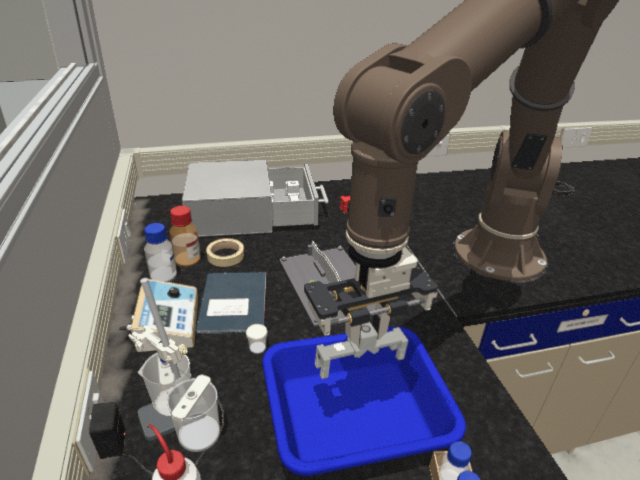

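Call:
{"api": "move_arm", "payload": {"steps": "0.03 0 0.002 0 255;0.06 0 0.002 0 255;0.09 0 0.002 0 255;0.105 0 0.002 0 255;0.113 0 0.002 0 255;0.117 0 0.002 0 255;0.119 0 0.002 0 255;0.119 0 0.002 0 255;0.119 0 0.002 0 255"}}

```text
clock: 26.77
position: [0.5462, 0.4136, 0.0696]
ee_rot: [-0.098, 1.567, 0.1]
force: [0.4, 0.1, -3.8]
width: 0.326
```

Call:
{"api": "move_arm", "payload": {"steps": "0.001 0 0 0 255;0.0025 0 0 0 255;0.0025 0 0 0 255"}}

```text
clock: 27.02
position: [0.5454, 0.4135, 0.066]
ee_rot: [-0.099, 1.568, 0.1]
force: [0.6, -0.2, -3.6]
width: 0.325
```

```bash
python3 -c "
from h import *
plan(.545,.413,.062,7.1)
d=snap('side','sD');cv2.imwrite('pics/sDc.png',cv2.resize(d['img'][270:480,250:470],None,fx=2.7,fy=2.7,interpolation=2))"
```

```text
pos [0.5454 0.4135 0.066 ] hd 7.28 tilt -1.0 | shift [ 0.004  -0.0004 -0.0005] turn 0.003 | F [ 0.6 -0.2 -3.6] w 0.325 t 27.02 q [-1.03  0.72  0.5   1.6  -0.41  0.92 -0.26]
```

View pics/sDc.png

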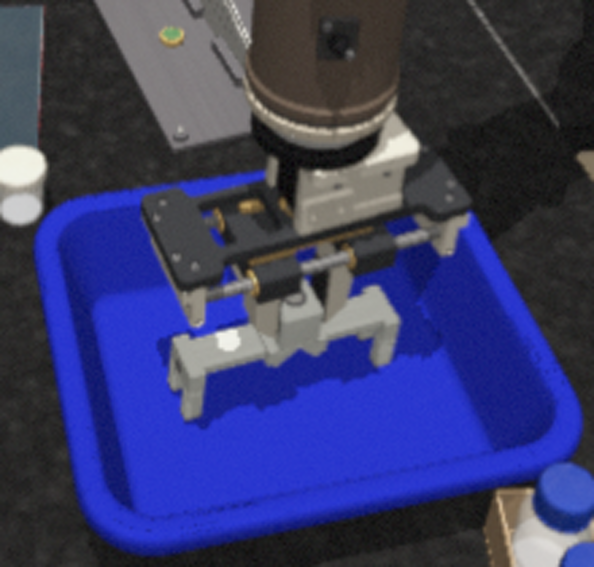

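Call:
{"api": "move_arm", "payload": {"steps": "0 0.01 0 0 255;0.0015 0.012 0 0 255;0.003 0.012 0 0 255;0.0035 0.012 0 0 255;0.0035 0.012 0 0 255"}}

```text
clock: 27.48
position: [0.5447, 0.4259, 0.0628]
ee_rot: [-0.099, 1.567, 0.101]
force: [2.0, 0.4, 1.8]
width: 0.325
```

Call:
{"api": "move_arm", "payload": {"steps": "0.001 0 0 0 255;0.0015 0 0 0 255;0.0015 0 0 0 255"}}

```text
clock: 27.73
position: [0.5452, 0.4256, 0.0617]
ee_rot: [-0.098, 1.566, 0.1]
force: [3.7, 1.3, 5.9]
width: 0.324
```

Call:
{"api": "move_arm", "payload": {"steps": "-0.0005 0 0 0 100;-0.0005 0 0 0 60;-0.0005 0 0 0 60;-0.0005 0 0 0 60;-0.0005 0 0 0 60;-0.03 0 0 0 60;-0.07 0 0 0 60;-0.11 0 0 0 60;-0.13 0 0 0 120;-0.13 0 0 0 255"}}

```text
clock: 28.57
position: [0.5463, 0.4263, 0.1965]
ee_rot: [-0.096, 1.562, 0.103]
force: [1.0, 0.5, 0.5]
width: 0.665
```

Call:
{"api": "move_arm", "payload": {"steps": "0 -0.04 -0.01 0 255;0 -0.08 -0.02 0 255;0 -0.12 -0.03 0 255;0 -0.16 -0.04 0 255;0 -0.2 -0.05 0 255;0 -0.24 -0.06 0 255;0 -0.28 -0.07 0 255;0 -0.32 -0.08 0 255;0 -0.36 -0.09 0 255;0 -0.4 -0.1 0 255"}}

```text
clock: 29.4
position: [0.4941, 0.0141, 0.1902]
ee_rot: [-0.1, 1.569, 0.1]
force: [0.3, -1.1, 0.0]
width: 0.007
```

```bash
python3 -c "
from h import *
plan(.42,-.335,.20,7.1);plan(.42,-.335,.20,-5)
d=snap('top','tE');d=snap('side','sE')"
```

```text
pos [0.4941 0.0141 0.1902] hd 7.29 tilt -1.0 | shift [-0.0098 -0.3368 -0.1178] turn 0.003 | F [ 0.3 -1.1  0. ] w 0.007 t 29.4 q [-0.66  0.29  0.66  1.97 -0.22  0.95  0.24]
pos [0.4941 0.0141 0.1902] hd 7.29 tilt -1.0 | shift [-0.0098 -0.3368 -0.1178] turn 0.215 | F [ 0.3 -1.1  0. ] w 0.007 t 29.4 q [-0.66  0.29  0.66  1.97 -0.22  0.95  0.24]
```

View pics/tE.png

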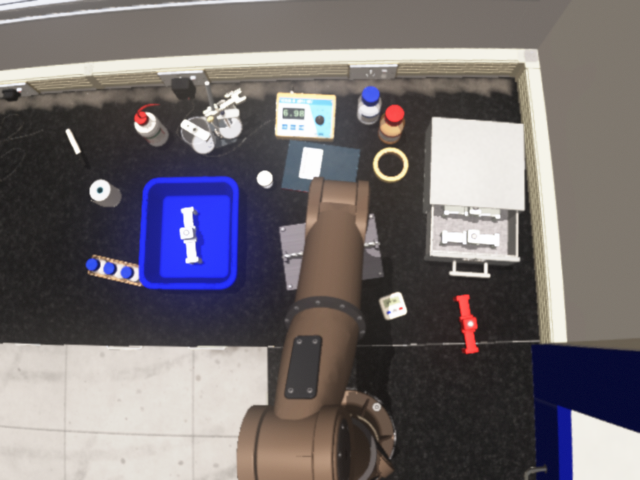

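View pics/sE.png

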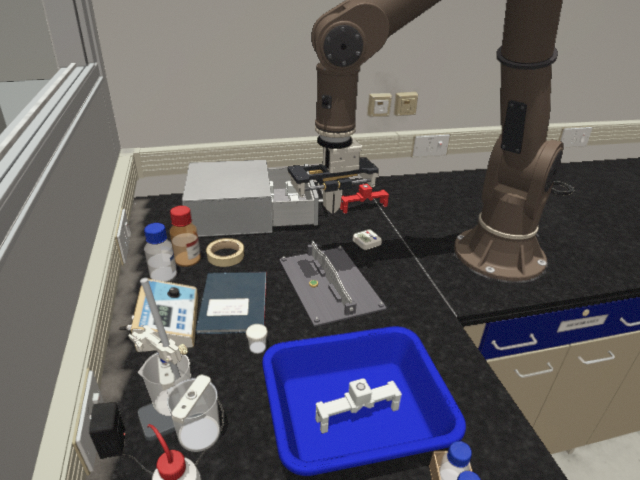

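Both yokes are put away: the passed one in the drawer (top 473,237), the reject standing in the tray (top 190,235). Now I'll set up the push on the plain face above the handle.

```bash
python3 -c "
from h import *
d=load('tE');print('red',onz(d,470,324,.076))
plan(.422,-.3305,.19,-5)"
```

```text
red [ 0.2902081  -0.32191827  0.076     ]
pos [0.4936 0.0084 0.1907] hd 6.71 tilt -1.0 | shift [ 0.0013 -0.3282 -0.1107] turn 0.204 | F [-0.1 -0.2  0.3] w 0.005 t 29.5 q [-0.66  0.29  0.67  1.97 -0.22  0.95  0.24]
```

Call:
{"api": "move_arm", "payload": {"steps": "0 -0.034 -0.012 0.1 255;0 -0.067 -0.024 0.2 255;0 -0.1 -0.035 0.215 255;0 -0.134 -0.046 0.215 255;0 -0.168 -0.058 0.215 255;0 -0.2 -0.069 0.215 255;0 -0.235 -0.081 0.215 255;0 -0.27 -0.093 0.215 255;0 -0.3 -0.105 0.215 255;0 -0.333 -0.115 0.215 255", "squeeze": 40}}

```text
clock: 30.33
position: [0.4225, -0.3297, 0.19]
ee_rot: [0.07, 1.571, -0.068]
force: [-0.3, -0.3, -1.0]
width: 0.006
```

Call:
{"api": "move_arm", "payload": {"steps": "0 0 0 0 255;0 0 0 0 255"}}

```text
clock: 30.5
position: [0.4222, -0.3307, 0.1902]
ee_rot: [0.072, 1.571, -0.073]
force: [0.6, 0.9, -0.7]
width: 0.007
```

```bash
python3 -c "
from h import *
plan(.422,-.3305,.088,-5)"
```

```text
pos [ 0.4222 -0.3307  0.1902] hd -5.29 tilt -1.0 | shift [ 1.022e-01  3.000e-04 -1.000e-04] turn -0.005 | F [ 0.6  0.9 -0.7] w 0.007 t 30.5 q [-0.01  0.39  0.78  1.88 -0.32  1.    0.82]
```

Call:
{"api": "move_arm", "payload": {"steps": "0.03 0 0 0 255;0.06 0 0 0 255;0.085 0 0 0 255;0.1 0 0 0 255;0.1 0 0 0 255"}}

```text
clock: 30.92
position: [0.4224, -0.3255, 0.0873]
ee_rot: [0.07, 1.575, -0.064]
force: [0.0, -0.2, -0.1]
width: 0.003
```

```bash
python3 -c "
from h import *
plan(.422,-.3305,.088,-5)
d=snap('side','sF');cv2.imwrite('pics/sFc.png',cv2.resize(d['img'][110:260,210:400],None,fx=4,fy=4,interpolation=2))"
```

```text
pos [ 0.4224 -0.3255  0.0873] hd -4.91 tilt -1.0 | shift [-0.0007 -0.005   0.    ] turn 0.002 | F [ 0.  -0.2 -0.1] w 0.003 t 30.92 q [ 0.08  0.52  0.67  1.99 -0.45  0.79  0.93]
```

View pics/sFc.png

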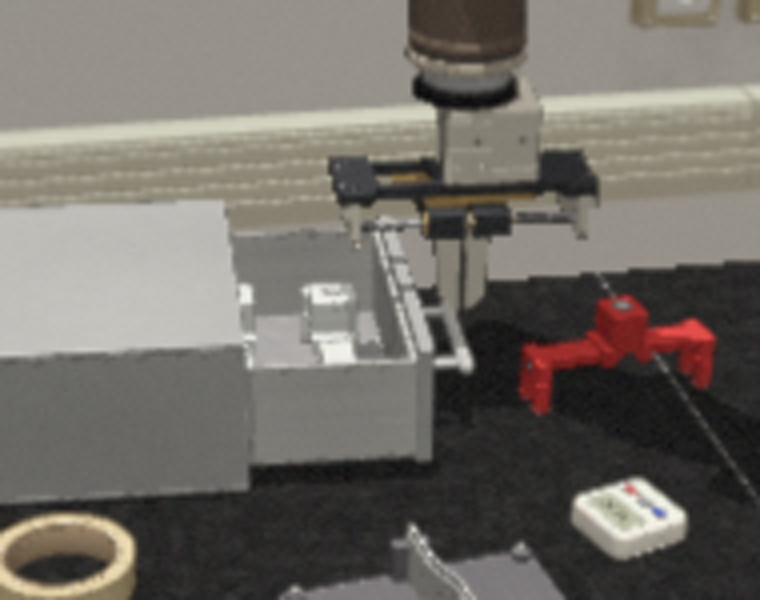

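Tip over the handle, in front of the face. Pushing.

Call:
{"api": "move_arm", "payload": {"steps": "0 -0.005 0.006 0 255;0 -0.005 0.012 0 255;0 -0.005 0.018 0 255;0 -0.005 0.026 0 255;0 -0.005 0.035 0 255;0 -0.005 0.044 0 255;0 -0.005 0.053 0 255;0 -0.005 0.062 0 255;0 -0.005 0.071 0 255;0 -0.005 0.08 0 255"}}

```text
clock: 31.8
position: [0.5036, -0.341, 0.0905]
ee_rot: [0.069, 1.57, -0.069]
force: [-1.5, -0.4, 1.6]
width: -0.0
```

```bash
python3 -c "
from h import *
plan(.55,-.34,.088,-5)
d=snap('side','sG');cv2.imwrite('pics/sGc.png',cv2.resize(d['img'][110:260,210:400],None,fx=4,fy=4,interpolation=2))"
```

```text
pos [ 0.5036 -0.341   0.0905] hd -5.03 tilt -1.0 | shift [0.0025 0.0051 0.0462] turn -0.001 | F [-1.5 -0.4  1.6] w -0.0 t 31.8 q [ 0.07  0.62  0.66  1.8  -0.48  0.89  0.86]
```

View pics/sGc.png

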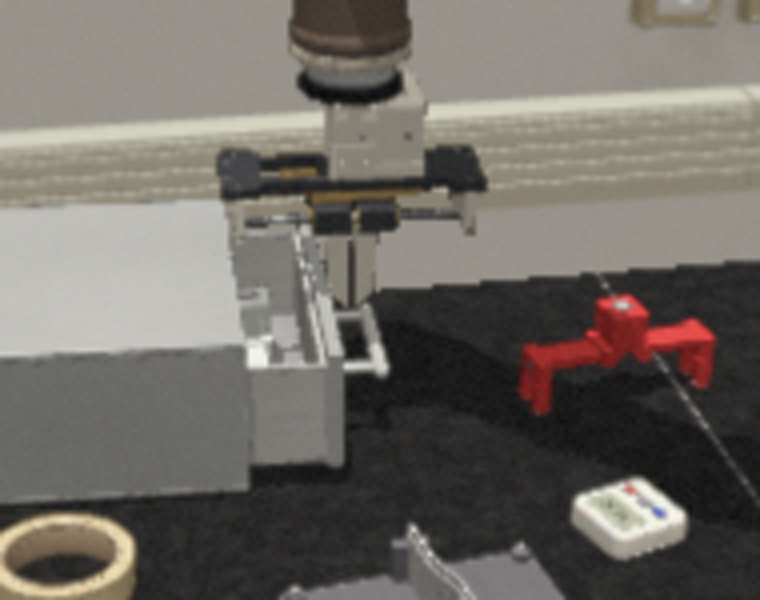

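Call:
{"api": "move_arm", "payload": {"steps": "0.001 0 0.006 0 255;0.002 0 0.012 0 255;0.002 0 0.018 0 255;0.002 0 0.024 0 255;0.002 0 0.03 0 255;0.002 0 0.034 0 255;0.002 0 0.038 0 255;0.002 0 0.042 0 255;0.002 0 0.046 0 255;0.002 0 0.046 0 255"}}

```text
clock: 32.68
position: [0.5496, -0.3451, 0.0887]
ee_rot: [0.068, 1.569, -0.069]
force: [-0.1, 0.5, -0.3]
width: 0.004
```

```bash
python3 -c "
from h import *
plan(.55,-.34,.088,-5)
d=snap('side','sH');cv2.imwrite('pics/sHc.png',cv2.resize(d['img'][110:260,210:400],None,fx=4,fy=4,interpolation=2))"
```

```text
pos [ 0.5496 -0.3451  0.0887] hd -5.0 tilt -1.0 | shift [ 0.0007  0.0051 -0.    ] turn -0.0 | F [-0.1  0.5 -0.3] w 0.004 t 32.68 q [ 0.07  0.68  0.65  1.7  -0.49  0.94  0.83]
```

View pics/sHc.png

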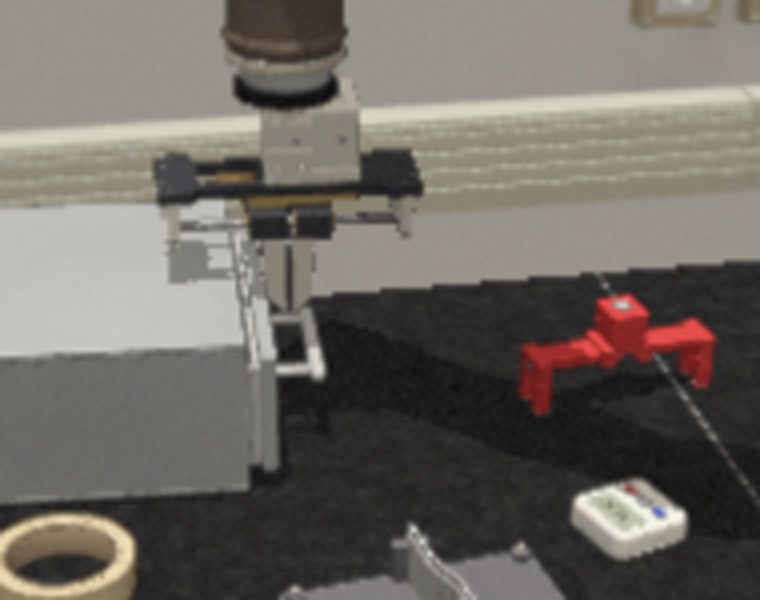

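Call:
{"api": "move_arm", "payload": {"steps": "0 0.002 0.002 0 255;0 0.002 0.004 0 255;0 0.002 0.006 0 255;0 0.002 0.008 0 255;0 0.002 0.009 0 255;0 0.002 0.009 0 255"}}

```text
clock: 33.23
position: [0.557, -0.344, 0.0887]
ee_rot: [0.07, 1.571, -0.069]
force: [-4.2, 1.0, 2.7]
width: 0.006
```

Call:
{"api": "move_arm", "payload": {"steps": "0 0 0.001 0 255;0 0 0.002 0 255;0 0 0.003 0 255;0 0 0.003 0 255"}}

```text
clock: 33.57
position: [0.5609, -0.3443, 0.0887]
ee_rot: [0.069, 1.569, -0.069]
force: [-2.1, 1.0, 1.2]
width: 0.007
```

Call:
{"api": "move_arm", "payload": {"steps": "0 0 0.001 0 255;0 0 0.002 0 255;0 0 0.003 0 255;0 0 0.003 0 255"}}

```text
clock: 33.9
position: [0.5644, -0.3444, 0.0887]
ee_rot: [0.069, 1.569, -0.069]
force: [0.2, 0.2, -0.6]
width: 0.003
```

```bash
python3 -c "
from h import *
plan(.55,-.34,.088,-5)
d=snap('side','sI');cv2.imwrite('pics/sIc.png',cv2.resize(d['img'][110:260,210:400],None,fx=4,fy=4,interpolation=2))"
```

```text
pos [ 0.5644 -0.3444  0.0887] hd -5.02 tilt -1.0 | shift [ 0.0006  0.0031 -0.0147] turn -0.0 | F [ 0.2  0.2 -0.6] w 0.003 t 33.9 q [ 0.06  0.7   0.65  1.66 -0.5   0.95  0.81]
```

View pics/sIc.png

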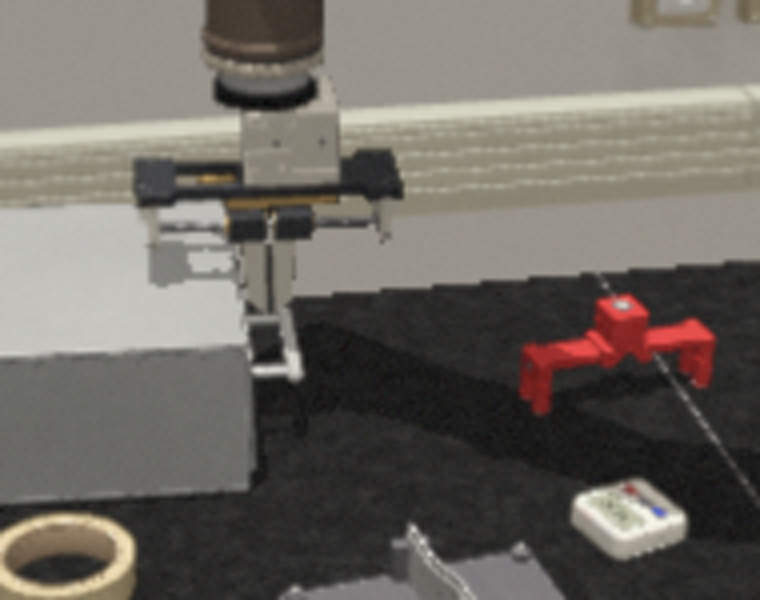

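Past the roller: contact force gone and the front is flush. I'll press on lightly to confirm it is against its stop.

Call:
{"api": "move_arm", "payload": {"steps": "0 0 0.001 0 255;0 0 0.002 0 255;0 0 0.003 0 255;0 0 0.003 0 255"}}

```text
clock: 34.28
position: [0.5669, -0.3447, 0.0887]
ee_rot: [0.069, 1.569, -0.069]
force: [-0.6, 0.6, -0.4]
width: 0.003
```

Call:
{"api": "move_arm", "payload": {"steps": "0 0 0.001 0 255;0 0 0.002 0 255;0 0 0.002 0 255"}}

```text
clock: 34.53
position: [0.5674, -0.3449, 0.0885]
ee_rot: [0.07, 1.572, -0.069]
force: [-5.7, 2.0, 3.7]
width: 0.003
```

Call:
{"api": "move_arm", "payload": {"steps": "0 0 0.001 0 255;0 0 0.0015 0 255;0 0 0.0015 0 255"}}

```text
clock: 34.78
position: [0.5674, -0.3448, 0.0885]
ee_rot: [0.072, 1.574, -0.069]
force: [-10.2, 2.8, 7.5]
width: 0.007
```

Hard stop at x = 0.567: the force rises with no motion. Backing off, rising and checking.

Call:
{"api": "move_arm", "payload": {"steps": "0 0 -0.01 0 255;0 0 -0.025 0 255;-0.03 0 -0.03 0 255;-0.07 0 -0.03 0 255;-0.11 0.03 -0.03 0 255;-0.12 0.07 -0.03 0 255;-0.12 0.11 -0.03 0 255;-0.12 0.15 -0.03 0 255;-0.12 0.17 -0.03 0 255;-0.12 0.17 -0.03 0 255"}}

```text
clock: 35.62
position: [0.5564, -0.1659, 0.2082]
ee_rot: [0.066, 1.57, -0.059]
force: [-0.7, 0.2, -0.8]
width: 0.006
```

```bash
python3 -c "
from h import *
d=snap('side','sJ');d=snap('top','tJ')
print(arm.observe()['force'],arm.observe()['dq'].round(3))
cv2.imwrite('pics/tJc.png',cv2.resize(d['img'][110:300,410:550],None,fx=3,fy=3,interpolation=2))
c=lambda p:onz(d,*p,.11)"
```

```text
[-0.37766788 -0.67926019  0.25887869] [ 0.042  0.008  0.029 -0.009  0.007  0.001  0.007]
```

View pics/sJ.png

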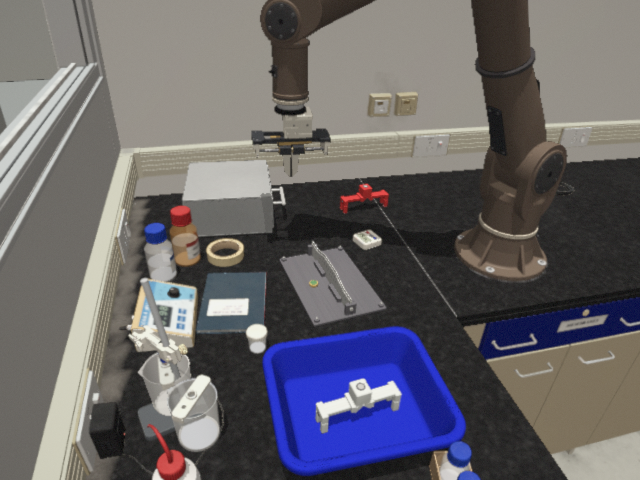

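View pics/tJc.png

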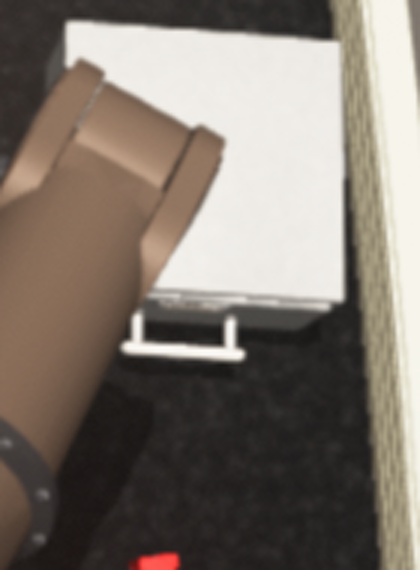

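Call:
{"api": "move_arm", "payload": {"steps": "0 0 0 0 255;0 0 0 0 255;0 0 0 0 255;0 0 0 0 255"}}

```text
clock: 36.05
position: [0.5548, -0.1744, 0.2086]
ee_rot: [0.07, 1.57, -0.071]
force: [-0.3, -0.6, 0.2]
width: 0.008
```

```bash
python3 -c "
from h import *
a=load('tE');b=load('tJ')
c=lambda x,y:((x+.5)/3-.5+410,(y+.5)/3-.5+110)
L,Rr=onz(b,*c(123,348),.057),onz(b,*c(244,356),.057);print('handle now',(L+Rr)/2,'travel',((L+Rr)/2)[0]-.4145)
Pa=cloud(load('side0'));
arm.sign_off();print(arm.observe()['clock'])"
```

```text
handle now [ 0.54830114 -0.34385471  0.057     ] travel 0.13380113965560736
the job is handed in; nothing more can be done
the job is handed in; nothing more can be done
```

Both yokes were checked and put away, the drawer was pushed home, and the job was handed in at about 36 s.

- **First yoke (nearer the tray): balanced.** On the knife edge the beam read 63–64 mm along its whole length for over a second. It went into the drawer in front of the fixed one. My first placing was about 10° askew because I had the drawer's yaw sign wrong. I re-gripped it and set it square before starting the second.
- **Second yoke (nearer the drawer): dropped.** The beam fell from 75 to 53 mm end to end, about 0.15 rad. It stands on its legs near the middle of the blue tray.
- **Drawer: shut.** It went past the roller, which then took it in until the push force fell to nothing. A further light push met a hard stop at about 10 N. The handle had travelled about 134 mm, which fits the stated opening. The front is flush with the cabinet.

**Other checks:** the sample pot, tape, red look-alike and other bench items look unmoved in the last pictures. The highest force I saw in a readout was about 20 N, while squaring the yoke in the drawer. The yoke inside the shut drawer couldn't be seen afterwards; it was standing in the last view before the drawer closed. No final check disagreed.

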